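# Snap the lamp driver board onto its barbed posts

### The arm

A 6-joint arm with a two-finger parallel gripper is mounted at the origin on the work surface. World frame = base frame: x ahead of the robot, y to its left, z up, the work surface at z = 0. Lengths are in mm, angles in rad, forces in N, time in s.
With the tool pointing down it reaches from about 300 to 775 mm from the base axis. Payload 14.6 kg.
Tool frame: the origin (TCP) lies between the finger pads; the fingertips stand 22 mm ahead of it and the grasp point (between the pads) lies 3 mm ahead of it (manip.tcp_to_tips is the distance from the TCP to the fingertips, in mm); y points along the fingers, z is the direction in which the jaws open and shut, and the axes are right-handed (so a half turn about y gives the same grasp; the last joint's range is limited). The gripper opens to 94 mm and grips with 3 to 60 N. Pads are 16 mm wide; open, the fingers measure 119 mm over their backs; the gripper's body (75 mm by 177 mm) begins 78 mm behind the grasp point.
Start: joints at [-1.305, 0.3, 1.521, -0, 1.321, -0.067], TCP at [179.673, -519.815, 227.446] pointing down, gripper open.
Joint ranges: [-3.03, 3.03], [-0.79, 2.21], [0.23, 2.52], [-1.04, 4.18], [0, 3.07], [-2.55, 2.55]. Speed limits (rad/s): [2.22, 2.22, 2.57, 3.14, 3.14, 3.14].

### API

Orientations are given as [roll, pitch, yaw] about the fixed x, y, z axes, in that order (R = Rz(yaw) Ry(pitch) Rx(roll)).
In Python, from cell import manip gives the robot as it stands.
- The arm moves only by the shell command python3 -m jog 'ROWS' [OPENING] [FORCE]. ROWS is JSON, one flat list of numbers, 6 for each row, row after row: the shift along the tool's x, y, z in mm, then the turn, a rotation vector about the tool's x, y, z in degrees. A call has 1 to 10 rows; each row is the pose to reach, as a shift and turn from the pose commanded when the call began, along the tool's axes at that moment; what a row does not reach only later rows make up. A row lasts 1/12 s, in which the tool goes at most 41.7 mm and 7.16 degrees, less where a joint would pass 70% of its speed; a pose out of reach is approached as far as the arm can. A call with a gripper value outside its range is refused whole. OPENING is the finger opening in mm, from 0 to 94, set as the call begins (- or left out, the last holds). The fingers move at their own pace and stop on an object; FORCE is the grip in N (left out, the last holds). Time passes only in rows, so rows that repeat a pose let the fingers close. It gives the time, the measured TCP pose, the force and the opening at its end, in the units of the state.
- manip.read_state(): the state, without advancing time (a new reading comes with each control period).
- manip.camera(name): name is "scene" or "top"; returns a dict with "img" (420x560x3 uint8, red, green, blue), "intrinsics" (3x3 intrinsics, pixels), "origin" and "orientation" of the camera in the world. Camera axes: x right, y down, z forward; pixel columns grow to the right and rows downward; lengths in mm; the calibration is good to about 2 mm. A picture is of the moment at which its call begins. There is no depth.
- manip.sign_off(): hands the job in, once; it reports no verdict.
Trained networks look in a picture, given as the dict that the camera call returned (one of the last four; its "shot" number tells which), for a name from the list of things; names that differ only in an ending like _2 or _b are one class to them, and where a whole thing is asked for, a point or a joint stands for the part that bears it (a point fixed in the world has none). Each returns a list of dicts, best first, with "score" (0 to 1); they miss things now and then, are a little off and sometimes report something else, mostly with a low value. They report only what shows in the picture. A call takes as long as a camera call. They do not tell look-alikes from the thing itself.
- manip.masks_of(thing, picture): "pixels" (420x560 bool, what is visible of it) and "xy" ([column, row] in pixels, amid what is visible of it).
- manip.tip_of(thing, picture): "xy" ([column, row] in pixels: a listed point, or the origin of a listed thing).
The state is a dict: "clock": time; "joints": joint angles; "qd": joint speeds; "effort": joint torques, N m; "eef_pos": TCP position; "eef_rot": TCP orientation; "wrist_force": force on the tool from outside, world axes, zero at the start; "moment": the same for the moment, N m; "finger_gap": finger opening in mm.
Only numpy, scipy, OpenCV 4.12 (cv2) and the standard library are available. Lean on these libraries where they do the work, as an engineer would, in place of code of your own. Each camera call takes 0.05 s, during which the arm holds its last target.

### The job

Take the green circuit board off its foam pad, set it on the four barbed posts in the opened microscope lamp controller with its blue connector at the box's blue socket, and press it down next to the corners, firmly but not hard (no push over about 25 N), until every post has clicked through and the board is fully home on all four shoulders. Let go of it, and leave the dish, bottle and tip box where they are.

Things in the scene. Friction and masses are not known exactly. Their poses are not given: they have to be found in the camera images.
- board: loose green circuit board, 100 x 140 x 3 mm (x, y, thickness), 0.1 to 0.2 kg, lying flat on a grey foam pad 14 mm high. Origin: centre of its underside; z up, component side. Blue edge connector at its +y end. Four 9 mm square holes with tinned frames: 76 mm apart at the connector end, 64 mm at the other, so it fits one way only
- sink (a point): centre of the top of the finned heat sink in the middle of the board: a block 44 x 24 mm (board x, y), 26 mm tall, its top 29 mm above the board's underside. Pick the board up by it, fingers closing along the board's y on the 24 mm width; the board's surface is bare for 30 mm on both these sides
- posts: four white barbed snap posts on a metal sub-plate in the opened white box (fixed, 150 x 190 mm, walls 26 mm high). Origin: centre of the pattern at the height of the posts' flat shoulders, 28 mm above the table. With the board home both frames coincide, its connector (+y) at the box's blue socket. The sub-plate stands on soft rubber: under a push it sinks a few mm before it is hard
- shoulders: the posts' four hard white shoulders (each 22 x 12 mm), same frame as posts. Laid on loosely, the board rests on the barbs' slopes about 7 mm above them; snapped home, about 1 mm
- dish: bystander: closed clear culture dish, 64 mm across, 16 mm tall, origin at the centre of its underside
- bottle: bystander: amber bottle, 48 mm across, 110 mm tall, origin at the centre of its underside
- tipbox: bystander: grey pipette-tip box, 80 x 115 x 49 mm, origin at the centre of its underside
- hole_a (a point): centre of the board's 9 mm hole at its +x, +y corner, at the board's underside
- post_a (a point): axis of the post for hole_a, at its white shoulder (22 x 12 mm). Above it: an orange spring foot (up to 3.5 mm, pushes the board up with 3 to 8 N), a 6.8 mm core (hole clearance 1 mm) with a tapered nose ending 15.5 mm above the shoulder, and two spring barbs, 12 mm over their tips, that catch over the board once its underside is pushed to within about 1 mm of the shoulder
- press_a (a point): centre of the top of the yellow press block by hole_a: 14 x 14 mm, its top 19 mm above the board's underside, 18 mm from the hole towards the heat sink along the board's y. Press straight down here with closed fingers: it resists in two steps, gives at 8 to 20 N (the stiff board drags its neighbours along), then stops hard on the shoulder. Not caught, it springs back 3 mm or more. More than 25 N may overload it (20 N on the shoulder breaks it)
- hole_b (a point): centre of the board's 9 mm hole at its -x, +y corner, at the board's underside
- post_b (a point): axis of the post for hole_b, at its white shoulder (22 x 12 mm). Above it: an orange spring foot (up to 3.5 mm, pushes the board up with 3 to 8 N), a 6.8 mm core (hole clearance 1 mm) with a tapered nose ending 15.5 mm above the shoulder, and two spring barbs, 12 mm over their tips, that catch over the board once its underside is pushed to within about 1 mm of the shoulder
- press_b (a point): centre of the top of the yellow press block by hole_b: 14 x 14 mm, its top 19 mm above the board's underside, 18 mm from the hole towards the heat sink along the board's y. Press straight down here with closed fingers: it resists in two steps, gives at 8 to 20 N (the stiff board drags its neighbours along), then stops hard on the shoulder. Not caught, it springs back 3 mm or more. More than 25 N may overload it (20 N on the shoulder breaks it)
- hole_c (a point): centre of the board's 9 mm hole at its +x, -y corner, at the board's underside
- post_c (a point): axis of the post for hole_c, at its white shoulder (22 x 12 mm). Above it: an orange spring foot (up to 3.5 mm, pushes the board up with 3 to 8 N), a 6.8 mm core (hole clearance 1 mm) with a tapered nose ending 15.5 mm above the shoulder, and two spring barbs, 12 mm over their tips, that catch over the board once its underside is pushed to within about 1 mm of the shoulder
- press_c (a point): centre of the top of the yellow press block by hole_c: 14 x 14 mm, its top 19 mm above the board's underside, 18 mm from the hole towards the heat sink along the board's y. Press straight down here with closed fingers: it resists in two steps, gives at 8 to 20 N (the stiff board drags its neighbours along), then stops hard on the shoulder. Not caught, it springs back 3 mm or more. More than 25 N may overload it (20 N on the shoulder breaks it)
- hole_d (a point): centre of the board's 9 mm hole at its -x, -y corner, at the board's underside
- post_d (a point): axis of the post for hole_d, at its white shoulder (22 x 12 mm). Above it: an orange spring foot (up to 3.5 mm, pushes the board up with 3 to 8 N), a 6.8 mm core (hole clearance 1 mm) with a tapered nose ending 15.5 mm above the shoulder, and two spring barbs, 12 mm over their tips, that catch over the board once its underside is pushed to within about 1 mm of the shoulder
- press_d (a point): centre of the top of the yellow press block by hole_d: 14 x 14 mm, its top 19 mm above the board's underside, 18 mm from the hole towards the heat sink along the board's y. Press straight down here with closed fingers: it resists in two steps, gives at 8 to 20 N (the stiff board drags its neighbours along), then stops hard on the shoulder. Not caught, it springs back 3 mm or more. More than 25 N may overload it (20 N on the shoulder breaks it)
Mind the look-alikes: they are no part of the job. Several things have the shape of the board; the one meant has the colours described above.

How it is judged (in metres and radians):
On the way:
1. the board is lifted clear of the pad (height (world z) of board above 0.05 m), for 0.1 s.
At the end, for the whole second after the job is handed in: every one of the board's four holes is centred within 3 mm on its own post and its underside is within 2 mm of the shoulders there (all four posts clicked through), the board at rest and released (horizontal distance between hole_a and post_a below 0.003 m and z of each of hole_a, hole_b, hole_c, hole_d in the frame of posts below 0.002 m and horizontal distance between hole_b and post_b below 0.003 m and horizontal distance between hole_c and post_c below 0.003 m and horizontal distance between hole_d and post_d below 0.003 m and linear speed of board below 0.01 m/s); the robot touches nothing.
It fails at once if the board is forced against the posts' hard shoulders with more than 20 N (contact force between board and shoulders above 20 N).
It fails at once if the dish is pushed more than 15 mm or tipped (distance of dish from where it was at the start of the episode above 0.015 m or angle between dish's own z axis and vertical above 0.3 rad).
It fails at once if the bottle is pushed more than 15 mm or tipped (distance of bottle from where it was at the start of the episode above 0.015 m or angle between bottle's own z axis and vertical above 0.3 rad).
It fails at once if the tip box is pushed more than 15 mm or tipped (distance of tipbox from where it was at the start of the episode above 0.015 m or angle between tipbox's own z axis and vertical above 0.3 rad).
It also fails if it takes over 67 s, if anything falls off the work surface, if the arm or the gripper's body presses on something with over 40 N, if the wrist force passes 120 N, or if a joint passes its speed limit or range.

## Working session

There is one attempt and no reset: what is moved stays moved. The work goes in short steps, Python scripts to look and compute and a shell command to move; the robot and the scene stay as the last step left them, time stands still between calls to the robot, and variables do not carry over. Pictures are saved under pics/ and viewed, and the job is handed in when it is done.

```bash
mkdir -p pics; ls; python3 - <<'E'
from cell import manip
import cv2
print(manip.read_state())
for n in ("scene","top"):
    p=manip.camera(n); cv2.imwrite(f"pics/{n}0.png",p["img"][:,:,::-1])
    print(n,p["intrinsics"],p["origin"],p["orientation"])
    for t in ("board","posts","sink","dish","bottle","tipbox","press_a","hole_a","post_a"):
        print(t,[(round(d["score"],2),[round(float(v)) for v in d["xy"]]) for d in manip.tip_of(t,p)])
E
```

```text
pics
{'clock': 0.0, 'joints': array([-1.30456203e+00,  3.00467581e-01,  1.52158046e+00, -1.73039038e-06,
        1.32071557e+00, -6.65897464e-02]), 'qd': array([ 3.14986876e-05, -1.00984849e-03,  1.51856362e-03, -9.27105557e-04,
        8.47233259e-04,  1.34022821e-03]), 'effort': array([-2.93647263e-04, -5.31805909e+01, -3.52738488e+01,  7.08143204e-02,
        2.44514766e-02, -1.13361550e-04]), 'eef_pos': array([ 179.63088446, -519.58376104,  226.88851551]), 'eef_rot': array([-1.57196480e+00,  7.62435302e-05, -2.80876822e+00]), 'wrist_force': array([0.44591395, 0.13957356, 0.45303701]), 'moment': array([-0.01456918,  0.00387869,  0.01977541]), 'finger_gap': 93.95064076199809}
scene [[546.15793237   0.         289.7829799 ]
 [  0.         546.15793237 206.37192396]
 [  0.           0.           1.        ]] [1249.222615   -235.65191296  700.51368847] [-2.25625422  0.00695925  1.26438189]
board [(0.95, [352, 147]), (0.91, [184, 248]), (0.91, [165, 183]), (0.52, [168, 270]), (0.33, [379, 199])]
posts [(0.91, [381, 199])]
sink [(0.85, [162, 170]), (0.68, [166, 269]), (0.65, [356, 137])
[... 1085 characters left out ...]
[(0.82, [271, 148])]
bottle [(0.78, [230, 127]), (0.16, [343, 213])]
tipbox [(0.68, [324, 130])]
press_a [(0.97, [192, 339]), (0.96, [387, 307]), (0.94, [174, 302]), (0.89, [352, 329]), (0.86, [200, 309]), (0.8, [353, 238]), (0.76, [164, 333]), (0.74, [371, 202]), (0.73, [359, 297]), (0.72, [379, 229]), (0.71, [341, 214]), (0.57, [382, 333]), (0.51, [231, 126]), (0.37, [320, 129]), (0.25, [376, 203])]
hole_a [(0.97, [390, 310]), (0.94, [382, 226]), (0.94, [179, 292]), (0.86, [202, 303]), (0.82, [194, 346]), (0.79, [332, 215]), (0.73, [349, 294]), (0.67, [385, 331]), (0.63, [370, 208]), (0.63, [164, 338]), (0.58, [340, 323])]
post_a [(0.92, [176, 216]), (0.86, [221, 207]), (0.55, [183, 247])]
```

View pics/scene0.png

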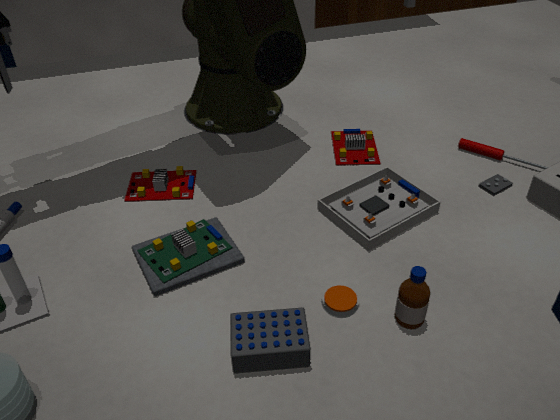

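View pics/top0.png

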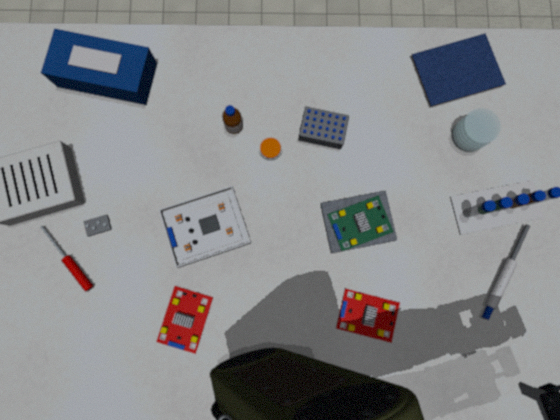

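```bash
python3 - <<'E'
import cv2
a=cv2.imread("pics/top0.png")
cv2.imwrite("pics/crop_a.png",cv2.resize(a[165:265,150:260],None,fx=5.4,fy=5.4,interpolation=cv2.INTER_CUBIC))
cv2.imwrite("pics/crop_b.png",cv2.resize(a[180:360,310:430],None,fx=3.3,fy=3.3,interpolation=cv2.INTER_CUBIC))
cv2.imwrite("pics/crop_c.png",cv2.resize(a[270:360,140:230],None,fx=5,fy=5,interpolation=cv2.INTER_CUBIC))
E
```

```text
(no output)
```

View pics/crop_a.png

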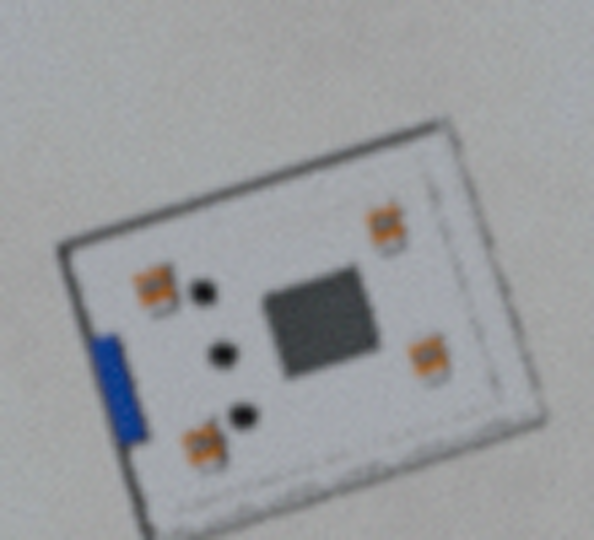

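View pics/crop_b.png

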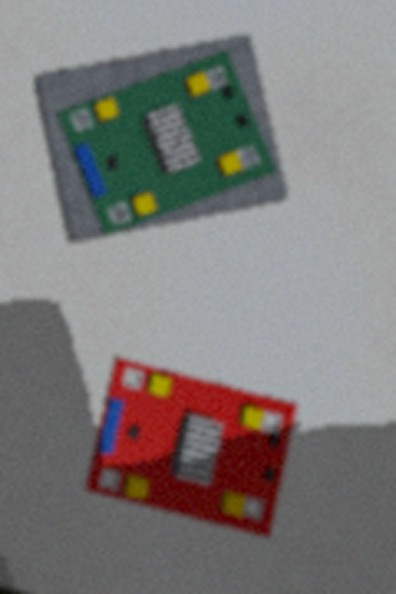

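```bash
cat > h.py <<'E'
from cell import manip
import cv2, numpy as np
from scipy.spatial.transform import Rotation as R
from scipy.optimize import least_squares
def cam(p):
    return np.array(p["intrinsics"]),np.array(p["origin"]),R.from_euler("xyz",p["orientation"]).as_matrix()
def proj(c,X):
    K,o,M=c; q=(np.atleast_2d(X)-o)@M; q=q@K.T; return q[:,:2]/q[:,2:]
def ray(c,uv,z):
    K,o,M=c; d=M@np.linalg.inv(K)@np.array([uv[0],uv[1],1.]); return o+d*(z-o[2])/d[2]
def blobs(img,color,amin=5):
    hsv=cv2.cvtColor(cv2.GaussianBlur(img,(3,3),0),cv2.COLOR_RGB2HSV)
    lo,hi={"yellow":((22,120,90),(33,255,255)),"orange":((4,90,90),(20,255,255)),"blue":((105,120,60),(125,255,255)),"green":((60,60,30),(90,255,255))}[color]
    m=cv2.inRange(hsv,lo,hi); n,l,s,c=cv2.connectedComponentsWithStats(m)
    return [(s[i,4],c[i].round(2).tolist()) for i in range(1,n) if s[i,4]>=amin]
E
python3 - <<'E'
from h import *
S=manip.camera("scene");T=manip.camera("top")
for p,n in((S,"s"),(T,"t")):
    for c in("yellow","orange","blue","green"): print(n,c,[(int(a),b) for a,b in blobs(p["img"],c)])
i=S["img"][:,:,::-1]
cv2.imwrite("pics/s1.png",cv2.resize(i[160:255,310:450],None,fx=5.5,fy=5.5,interpolation=cv2.INTER_CUBIC))
cv2.imwrite("pics/s2.png",cv2.resize(i[205:300,125:255],None,fx=5.5,fy=5.5,interpolation=cv2.INTER_CUBIC))
for t in ("dish","bottle","tipbox"):
    print(t,ray(cam(T),manip.tip_of(t,T)[0]["xy"],0))
for k in(0,1): print(ray(cam(T),[(208,223),(359,223)][k],20))
E
```

```text
s yellow [(10, [369.3, 132.3]), (12, [337.17, 133.08]), (16, [342.81, 150.0]), (14, [370.86, 149.07]), (23, [140.39, 188.43]), (16, [175.5, 189.0]), (33, [190.3, 222.76]), (34, [156.82, 240.85]), (34, [211.68, 244.91]), (33, [174.21, 260.94])]
s orange [(17, [336.94, 132.0]), (11, [367.36, 130.55]), (13, [341.38, 147.77]), (13, [371.38, 147.85]), (22, [174.73, 187.41]), (6, [409.17, 196.83]), (7, [414.29, 198.71]), (9, [349.22, 201.67]), (5, [366.2, 216.6]), (12, [372.25, 218.42]), (655, [340.23, 297.14])]
s blue [(32, [351.5, 129.5]), (39, [190.54, 181.08]), (83, [408.47, 185.18]), (79, [214.15, 231.14]), (78, [3.5, 248.35]), (121, [418.36, 270.93]), (20, [285.25, 312.6]), (21, [296.86, 311.52]), (22, [249.64, 315.32]), (22, [261.32, 314.27]), (20, [273.3, 313.5]), (21, [237.57, 316.24]), (22, [298.18, 320.82]), (24, [274.42, 322.83]), (23, [286.3, 321.87]), (23, [250.3, 324.78]), (24, [262.42, 323.83]), (22, [238.18, 325.82]), (23, [287.48, 331.52]), (23, [299.48, 330.52]), (22, [275.27, 332.5]), (22, [250.73, 334.5]), (21, [262.86, 333.52]), (21, [238.38, 335.57]), (23, [288.48, 3
[... 1257 characters left out ...]
333.88, 129.88]), (6, [304.17, 130.83]), (7, [311.29, 132.0]), (7, [341.0, 131.29]), (6, [318.5, 134.0]), (6, [325.5, 135.0]), (8, [332.88, 136.88]), (7, [339.71, 138.0]), (80, [555.16, 191.86]), (102, [539.33, 195.39]), (115, [522.97, 198.82]), (113, [506.11, 202.05]), (115, [489.42, 205.55]), (69, [336.45, 231.2]), (93, [171.25, 236.69]), (48, [342.79, 309.15]), (67, [487.93, 312.36]), (54, [175.87, 344.94])]
t green [(1529, [361.23, 222.38]), (6, [498.0, 207.5])]
dish [702.77262688  22.33113577   0.        ]
bottle [759.39208927 123.04816051   0.        ]
tipbox [ 762.37970514 -109.72788936    0.        ]
[502.38143177 171.60710958  20.        ]
[ 504.12188795 -202.69352107   20.        ]
```

View pics/s1.png

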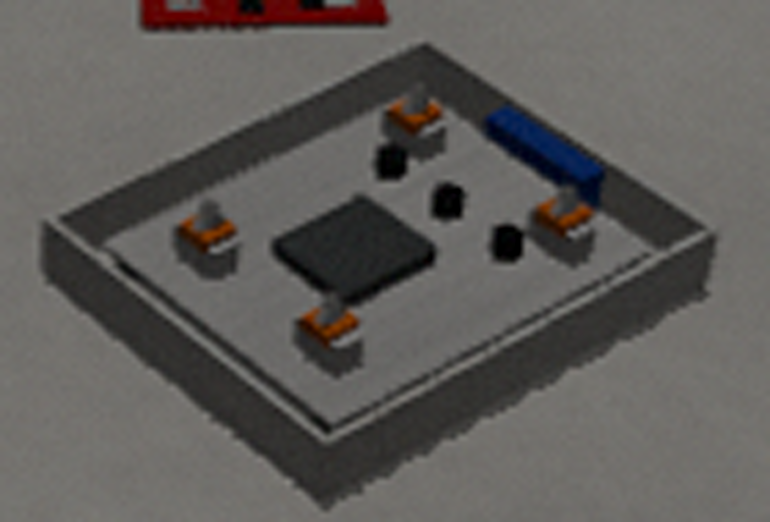

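View pics/s2.png

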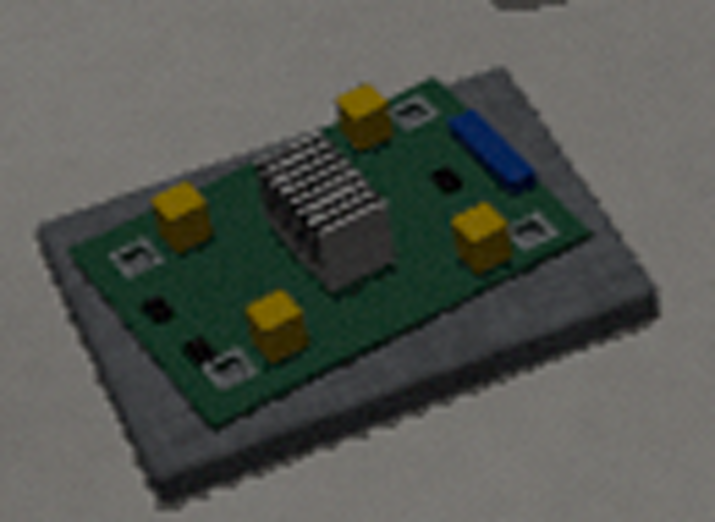

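```bash
cat >> h.py <<'E'
def rz(a): c,s=np.cos(a),np.sin(a); return np.array([[c,-s],[s,c]])
def place(P,pose):  # P Nx3 local, pose x,y,z,yaw
    P=np.atleast_2d(P).astype(float); xy=P[:,:2]@rz(pose[3]).T+pose[:2]; return np.c_[xy,P[:,2]+pose[2]]
def mask(img,color):
    hsv=cv2.cvtColor(img,cv2.COLOR_RGB2HSV)
    lo,hi={"yellow":((21,110,40),(36,255,255)),"orange":((3,70,40),(21,255,255))}[color]
    return cv2.inRange(hsv,lo,hi)
def cents(img,color,guess,r=6):
    m=mask(img,color)>0; out=[]
    for g in guess:
        c=np.array(g,float)
        for _ in range(3):
            yy,xx=np.mgrid[0:420,0:560]; k=m&(np.hypot(xx-c[0],yy-c[1])<r)
            if k.sum()<4: c=np.array([np.nan]*2);break
            c=np.array([xx[k].mean(),yy[k].mean()])
        out.append((c,int(k.sum())))
    return out
def boxcent(c,ctr,hx,hy,z0,z1,pose):
    P=[(ctr[0]+a*hx,ctr[1]+b*hy,z) for a in(-1,1) for b in(-1,1) for z in(z0,z1)]
    h=cv2.convexHull(proj(c,place(P,pose)).astype(np.float32)); m=cv2.moments(h)
    return np.array([m["m10"],m["m01"]])/m["m00"]
SG=[(1,1),(-1,1),(1,-1),(-1,-1)]
E
python3 - <<'E'
from h import *
im={}
for n in("scene","top"):
    L=[manip.camera(n) for _ in range(4)]
    im[n]=(np.median([p["img"] for p in L],0).astype(np.uint8),cam(L[0]))
import pickle; pickle.dump(im,open("im0.pkl","wb"))
# a(+x,+y) b c d ; board x axis: yaw? connector at image left (world +y)
# top: connector end yellow: (341.7,212.6),(353.1,241.3); world +x is image up -> a is upper
tg=dict(top=[(341.7,212.6),(353.1,241.3),(369.6,205),(379.4,229)],scene=[(211.7,245),(190.3,223),(174.2,261),(156.8,241)])
pg=dict(top=[(179,218),(188,247),(221.3,207.4),(229.5,231)],scene=[(411,198),(385,181),(370,218),(348,202)])
Y={n:cents(im[n][0],"yellow",tg[n]) for n in im}
O={n:cents(im[n][0],"orange",pg[n]) for n in im}
print(Y);print(O)
def fb(v,cams,res=False):
    x,y,yaw,y1,y2=v; r=[]
    for n in cams:
        for (sx,sy),(c,k) in zip(SG,Y[n]):
            ctr=(sx*(38 if sy>0 else 32),y1 if sy>0 else y2)
            r+=list(boxcent(im[n][1],ctr,7,7,3,19,(x,y,14,yaw))-c)
    return np.array(r)
for cs in(["top"],["scene"],["top","scene"]):
    s=least_squares(fb,[504,-200,0.25,40,-40],args=(cs,)); print("board",cs,s.x.round(3),s.fun.round(2))
def fp(v,cams):
    x,y,yaw,y1,y2=v; r=[]
    for n in cams:
        for (sx,sy),(c,k) in zip(SG,O[n]):
            r+=list(proj(im[n][1],place([(sx*(38 if sy>0 else 32),y1 if sy>0 else y2,2)],(x,y,28,yaw)))[0]-c)
    return np.array(r)
for cs in(["top"],["scene"],["top","scene"]):
    s=least_squares(fp,[504,170,0.25,55,-55],args=(cs,)); print("posts",cs,s.x.round(3),s.fun.round(2))
E
```

```text
{'scene': [(array([211.86021505, 247.08602151]), 93), (array([190.79268293, 225.70731707]), 82), (array([174.56521739, 263.02173913]), 92), (array([157.63829787, 243.42553191]), 94)], 'top': [(array([341.72093023, 212.74418605]), 43), (array([353.2195122 , 241.14634146]), 41), (array([369.19047619, 205.07142857]), 42), (array([379., 229.]), 41)]}
{'scene': [(array([411.54347826, 199.2173913 ]), 46), (array([384.725, 180.85 ]), 40), (array([368.93478261, 218.95652174]), 46), (array([346.80487805, 202.07317073]), 41)], 'top': [(array([178.27586207, 217.5862069 ]), 29), (array([187.36363636, 247.03030303]), 33), (array([221.10714286, 206.35714286]), 28), (array([229.07142857, 230.5       ]), 28)]}
board ['top'] [ 5.05986e+02 -2.07084e+02  2.64000e-01  3.99650e+01 -3.95790e+01] [-0.27 -1.34 -3.18 -0.2   3.52  0.56  1.16  1.34]
board ['scene'] [ 5.05238e+02 -2.06890e+02  2.89000e-01  3.94220e+01 -3.60790e+01] [ 0.58  1.26  2.63 -0.44 -2.4   0.43 -0.4  -0.76]
board ['top', 'scene'] [ 5.05201e+02 -2.05669e+02  3.02000e-01  3.81040e+01 -3.88990e+01] [-0.5  -0.51 -2.28  0.33  2.06  0.5   0.62  1.01  0.71  1.12  2.29 -0.37
 -2.85  0.99 -1.27 -0.06]
posts ['top'] [ 9.370780e+02 -1.116343e+03  3.280000e-01  1.422919e+03  1.315281e+03] [ 0.03  0.03 -0.01  0.04  0.02 -0.23 -0.04  0.16]
posts ['scene'] [ 4.19003e+02  4.20039e+02  3.26000e-01 -2.01063e+02 -3.08749e+02] [ 0.13  0.09 -0.1  -0.03  0.07  0.06 -0.1  -0.14]
posts ['top', 'scene'] [ 8.888810e+02 -9.721360e+02  3.280000e-01  1.270295e+03  1.162384e+03] [ 0.04 -0.81 -0.03 -0.81  0.13 -1.06  0.05 -0.68 -0.09 -0.97 -0.31 -0.98
 -0.08 -0.99 -0.24 -1.09]
```

```bash
cat > fit.py <<'E'
from h import *
import pickle
im=pickle.load(open("im0.pkl","rb"))
tg=dict(top=[(341.7,212.6),(353.1,241.3),(369.6,205),(379.4,229)],scene=[(211.7,245),(190.3,223),(174.2,261),(156.8,241)])
pg=dict(top=[(179,218),(188,247),(221.3,207.4),(229.5,231)],scene=[(411,198),(385,181),(370,218),(348,202)])
Y={n:cents(im[n][0],"yellow",tg[n],8 if n=="scene" else 6) for n in im}
O={n:cents(im[n][0],"orange",pg[n]) for n in im}
def fb(v,cams):
    x,y,yaw,h=v; r=[]
    for n in cams:
        for (sx,sy),(c,k) in zip(SG,Y[n]):
            r+=list(boxcent(im[n][1],(sx*(38 if sy>0 else 32),sy*h),7,7,3,19,(x,y,14,yaw))-c)
    return np.array(r)
def fp(v,cams):
    x,y,yaw,h=v; r=[]
    for n in cams:
        for (sx,sy),(c,k) in zip(SG,O[n]):
            r+=list(proj(im[n][1],place([(sx*(38 if sy>0 else 32),sy*h,2)],(x,y,28,yaw)))[0]-c)
    return np.array(r)
if __name__=="__main__":
  print([k for n in im for c,k in Y[n]])
  for cs in(["top"],["scene"],["top","scene"]):
    s=least_squares(fb,[504,-200,0.35,40],args=(cs,),diff_step=1e-3); print("board",cs,s.x.round(3),s.fun.round(2))
  for cs in(["top"],["scene"],["top","scene"]):
    s=least_squares(fp,[504,170,0.3,55],args=(cs,)); print("posts",cs,s.x.round(3),s.fun.round(2))
E
python3 fit.py
python3 - <<'E'
from fit import *
T=manip.camera("top");S=manip.camera("scene")
for p,n in((S,"s"),(T,"t")):
  for t in("sink","board","posts","post_a","hole_a"):
    print(n,t,[(round(d["score"],2),np.round(d["xy"],1).tolist()) for d in manip.tip_of(t,p)])
E
```

```text
[99, 82, 100, 97, 43, 41, 42, 41]
board ['top'] [ 5.06143e+02 -2.06124e+02  3.61000e-01  3.56620e+01] [ 0.05 -0.08 -0.02  0.17 -0.   -0.05 -0.03 -0.04]
board ['scene'] [ 5.05024e+02 -2.05450e+02  3.55000e-01  3.59970e+01] [ 0.07  0.16 -0.05 -0.14  0.04 -0.02 -0.06 -0.01]
board ['top', 'scene'] [ 5.05623e+02 -2.05685e+02  3.57000e-01  3.58660e+01] [-0.16  0.07 -0.35  0.38 -0.03  0.16 -0.15  0.22 -0.04  0.39 -0.25  0.11
  0.09  0.21 -0.1   0.25]
posts ['top'] [4.95477e+02 1.79583e+02 3.28000e-01 5.38190e+01] [ 0.03  0.03 -0.01  0.04  0.02 -0.23 -0.04  0.16]
posts ['scene'] [5.00543e+02 1.78526e+02 3.26000e-01 5.38430e+01] [ 0.13  0.09 -0.1  -0.03  0.07  0.06 -0.1  -0.14]
posts ['top', 'scene'] [4.97541e+02 1.79530e+02 3.28000e-01 5.39550e+01] [ 0.04 -0.81 -0.03 -0.81  0.13 -1.06  0.05 -0.68 -0.09 -0.97 -0.31 -0.98
 -0.08 -0.99 -0.24 -1.09]
s sink [(0.97, [183.2, 239.3]), (0.93, [356.8, 139.0]), (0.72, [157.5, 172.5])]
s board [(0.84, [185.7, 248.9]), (0.65, [355.8, 145.3]), (0.6, [164.6, 185.9]), (0.2, [269.6, 347.4])]
s posts [(0.69, [380.7, 197.8])]
s post_a [(0.91, [384.1, 181.3]), 
[... 361 characters left out ...]
174.0]), (0.55, [186.7, 194.6])]
t sink [(0.73, [182.3, 318.1]), (0.7, [368.9, 317.5]), (0.63, [358.8, 220.9])]
t board [(0.94, [186.6, 316.6]), (0.81, [366.7, 311.8]), (0.68, [361.3, 222.4]), (0.6, [231.3, 123.8]), (0.28, [359.0, 220.5])]
t posts [(0.81, [204.0, 228.1])]
t post_a [(0.96, [221.5, 206.7]), (0.91, [184.5, 248.2]), (0.86, [176.8, 213.4]), (0.59, [230.6, 228.5]), (0.59, [373.2, 205.7])]
t hole_a [(0.94, [332.1, 216.8]), (0.89, [390.5, 308.6]), (0.87, [386.6, 329.2]), (0.84, [201.4, 301.3]), (0.75, [161.1, 334.3]), (0.75, [178.9, 290.8]), (0.72, [346.8, 244.4]), (0.68, [382.9, 225.3]), (0.65, [373.0, 207.7]), (0.63, [191.8, 342.0]), (0.62, [348.7, 296.4]), (0.58, [339.0, 324.9])]
```

```bash
python3 - <<'E'
from fit import *
t=im["top"][0][:,:,::-1]; s=im["scene"][0][:,:,::-1]
def cr(i,c,r=12,f=24):
    u,v=int(c[0]),int(c[1]); return cv2.resize(i[v-r:v+r+1,u-r:u+r+1],None,fx=15,fy=15,interpolation=cv2.INTER_NEAREST)
a=np.hstack([cr(t,pg["top"][0]),cr(t,pg["top"][3])]); b=np.hstack([cr(s,pg["scene"][0]),cr(s,pg["scene"][2])])
cv2.imwrite("pics/posts.png",cv2.resize(np.clip(np.vstack([a,b])*1.5,0,255).astype(np.uint8),(600,600)))
E
```

```text
(no output)
```

View pics/posts.png

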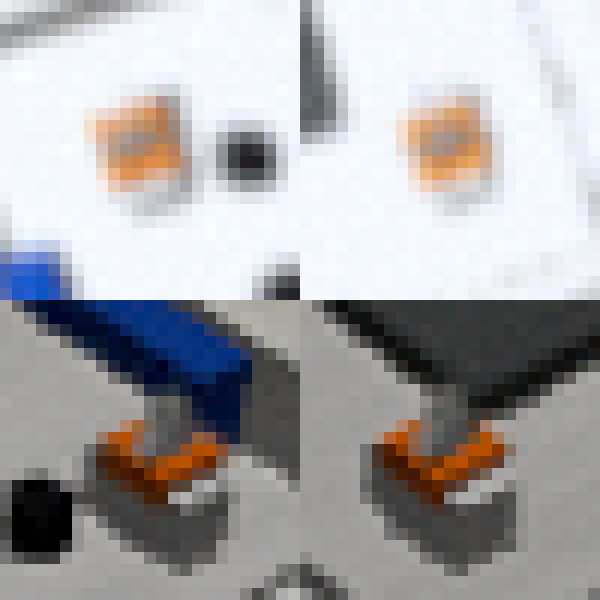

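```bash
cat > pfit.py <<'E'
from fit import *
from scipy.optimize import minimize
SS=8
def hullfill(img,c,P,pose,val,off):
    uv=(proj(c,place(P,pose))-off+0.5)*SS
    h=cv2.convexHull(uv.astype(np.float32)); cv2.fillConvexPoly(img,np.round(h*16).astype(np.int32),val,shift=4)
def box(cx,cy,hx,hy,z0,z1): return [(cx+a*hx,cy+b*hy,z) for a in(-1,1) for b in(-1,1) for z in(z0,z1)]
def render(c,post,pose,a,b,zf,off,n=25):
    I=np.zeros((n*SS,n*SS),np.uint8); x,y=post
    hullfill(I,c,box(x,y,a,b,0,zf),pose,255,off)
    hullfill(I,c,box(x,y,3.4,3.4,0,12)+box(x,y,2,2,12,15.5),pose,0,off)
    hullfill(I,c,box(x,y,2.5,3.4,4,12)+box(x,y,2.5,6,6.5,7.5),pose,0,off)
    return cv2.resize(I,(n,n),interpolation=cv2.INTER_AREA)/255.
def orangeness(img):
    f=img.astype(float); r=(f[:,:,0]-f[:,:,2])/(f[:,:,0]+20); return np.clip(r/0.75,0,1.2)
def obs(n,c0):
    o=orangeness(im[n][0]); off=np.array([int(c0[0])-12,int(c0[1])-12]); return o[off[1]:off[1]+25,off[0]:off[0]+25],off
OB={n:[obs(n,g) for g in pg[n]] for n in im}
def res(v,cams):
    x,y,yaw,a,b,zf=v; r=[]
    for n in cams:
        for (sx,sy),(o,off) in zip(SG,OB[n]):
            m=render(im[n][1],(sx*(38 if sy>0 else 32),sy*54),(x,y,28,yaw),a,b,zf,off)
            m=cv2.GaussianBlur(m,(0,0),0.7)
            k=np.hypot(*(np.mgrid[0:25,0:25]-12))<9
            r.append(((m-o)*k).ravel())
    return np.concatenate(r)
if __name__=="__main__":
  for cs in(["top"],["scene"],["top","scene"]):
    best=None
    for x0 in(494,498,501):
        s=minimize(lambda v:(res(v,cs)**2).sum(),[x0,179,.328,7,7,3],method="Nelder-Mead",options=dict(initial_simplex=None,maxiter=400,xatol=.02,fatol=.01))
        if best is None or s.fun<best.fun: best=s
    print(cs,best.x.round(3),best.fun,(res([*best.x],cs)**2).size)
  print([ (o.max().round(2),o.sum().round(1)) for n in im for o,_ in OB[n]])
E
python3 pfit.py
```

```text
['top'] [4.96008e+02 1.80776e+02 3.28000e-01 6.60200e+00 7.04500e+00 3.19600e+00] 3.8172256138024885 2500
['scene'] [4.96309e+02 1.80662e+02 3.25000e-01 7.09900e+00 7.38100e+00 3.01100e+00] 27.698950347226745 2500
['top', 'scene'] [4.96193e+02 1.80779e+02 3.26000e-01 6.91600e+00 7.34200e+00 3.07800e+00] 33.22302839871805 5000
[(np.float64(1.15), np.float64(52.3)), (np.float64(1.14), np.float64(55.8)), (np.float64(1.15), np.float64(55.0)), (np.float64(1.15), np.float64(56.1)), (np.float64(0.8), np.float64(20.9)), (np.float64(0.84), np.float64(21.3)), (np.float64(0.77), np.float64(18.2)), (np.float64(0.72), np.float64(18.9))]
```

```bash
cat >> h.py <<'E'
def go(x,y,z,yaw):
    """print tool-frame shift (mm) and turn (deg) to bring measured TCP to target, tool straight down; yaw of jaw axis"""
    s=manip.read_state(); M=R.from_euler("xyz",s["eef_rot"]).as_matrix()
    T=R.from_euler("xyz",[-np.pi/2,0,yaw-np.pi]).as_matrix()
    d=M.T@(np.array([x,y,z])-s["eef_pos"]); w=R.from_matrix(M.T@T).as_rotvec(degrees=True)
    print("t",round(s["clock"],2),"pos",np.round(s["eef_pos"],1),"rot",np.round(s["eef_rot"],3),"gap",round(s["finger_gap"],1),"F",np.round(s["wrist_force"],1))
    print("shift",d.round(2),"turn",w.round(2))
E
python3 -c "
from h import *
go(505.6,-205.7,130,.357)"
```

```text
t 2.25 pos [ 179.7 -519.8  227.4] rot [-1.571 -0.    -2.809] gap 94.0 F [ 0.8  0.1 -0.6]
shift [-410.66   97.44 -190.39] turn [ 0.   -1.39  0.  ]
```

```bash
python3 -m jog '[-41,0,-19,0,0,0, -82,0,-38,0,0,0, -123,10,-57,0,0,0, -164,20,-76,0,-1.4,0, -205,35,-95,0,-1.4,0, -246,50,-114,0,-1.4,0, -287,65,-133,0,-1.4,0, -328,80,-152,0,-1.4,0, -369,97,-171,0,-1.4,0, -400,97.4,-185,0,-1.4,0]' 50 && python3 -m jog '[-10.7,0,-5.4,0,0,0, -10.7,0,-5.4,0,0,0, -10.7,0,-5.4,0,0,0, -10.7,0,-5.4,0,0,0]'; python3 -c "
from h import *
go(505.6,-205.7,43,.357)
p=manip.camera('scene'); cv2.imwrite('pics/a1.png',p['img'][:,:,::-1])"
```

```text
clock: 3.08
eef_pos: [471.3, -238.1, 136.4]
eef_rot: [-1.571, -0.001, -2.785]
wrist_force: [-0.2, -0.9, 0.1]
finger_gap: 49.8
clock: 3.42
eef_pos: [478.2, -232.0, 138.0]
eef_rot: [-1.57, 0.0, -2.785]
wrist_force: [0.1, 0.2, 0.2]
finger_gap: 50.3
t 3.42 pos [ 478.2 -232.   138. ] rot [-1.57   0.    -2.785] gap 50.3 F [0.1 0.2 0.2]
shift [-34.84  95.02 -15.08] turn [-0.03 -0.03 -0.01]
```

View pics/a1.png

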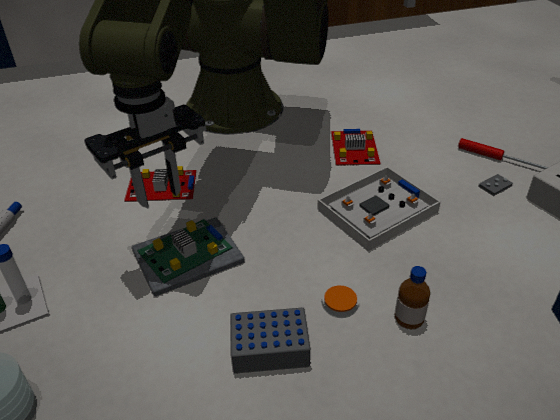

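The gripper is above and just behind the board (sink at pixel ~(183,240)), fingers straddling along the board's y. Next: centre it, then descend.

```bash
python3 -m jog '[-34.8,0,-15.1,0,0,0, -34.8,15,-15.1,0,0,0, -34.8,30,-15.1,0,0,0, -34.8,45,-15.1,0,0,0, -34.8,55,-15.1,0,0,0, -34.8,55,-15.1,0,0,0, -34.8,55,-15.1,0,0,0]'; python3 -c "
from h import *
go(505.6,-205.7,43,.357)
p=manip.camera('scene'); cv2.imwrite('pics/a2.png',cv2.resize(p['img'][150:310,80:290,::-1],None,fx=3.6,fy=3.6,interpolation=cv2.INTER_CUBIC))"
```

```text
clock: 4.05
eef_pos: [505.7, -205.4, 82.9]
eef_rot: [-1.571, -0.0, -2.785]
wrist_force: [0.3, -0.1, 0.4]
finger_gap: 50.3
t 4.05 pos [ 505.7 -205.4   82.9] rot [-1.571 -0.    -2.785] gap 50.3 F [ 0.3 -0.1  0.4]
shift [ 0.21 39.91  0.25] turn [ 0.01 -0.05  0.01]
```

View pics/a2.png

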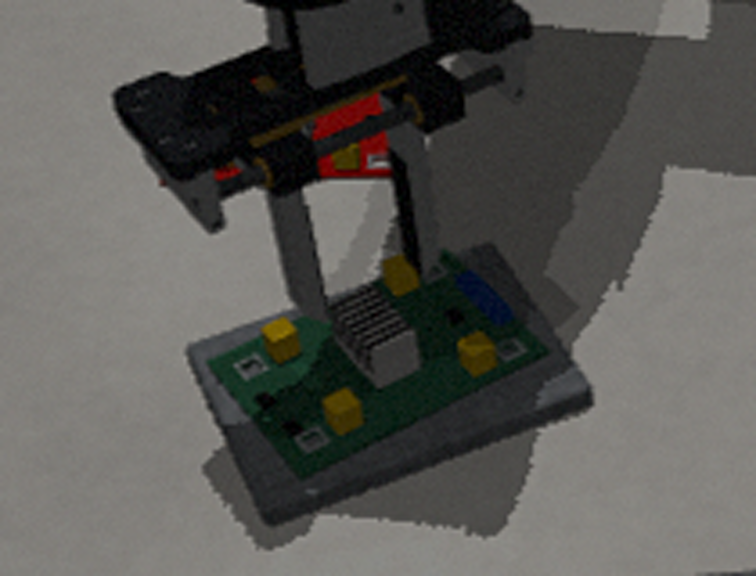

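```bash
python3 -m jog '[0.2,12,0.2,0,0,0, 0.2,24,0.2,0,0,0, 0.2,34,0.2,0,0,0, 0.2,40,0.2,0,0,0, 0.2,40,0.2,0,0,0, 0.2,40,0.2,0,0,0]' && python3 -m jog '[0,0,0,0,0,0, 0,0,0,0,0,0, 0,0,0,0,0,0, 0,0,0,0,0,0, 0,0,0,0,0,0, 0,0,0,0,0,0, 0,0,0,0,0,0, 0,0,0,0,0,0]' 15 40; python3 -c "
from h import *
go(496.2,180.8,130,.326)"
```

```text
clock: 4.6
eef_pos: [505.8, -204.9, 42.2]
eef_rot: [-1.571, -0.001, -2.784]
wrist_force: [-0.3, 0.2, 0.3]
finger_gap: 50.1
clock: 5.27
eef_pos: [506.1, -205.1, 42.9]
eef_rot: [-1.57, 0.0, -2.784]
wrist_force: [0.2, -0.6, 3.9]
finger_gap: 23.9
t 5.27 pos [ 506.1 -205.1   42.9] rot [-1.57   0.    -2.784] gap 23.9 F [ 0.2 -0.6  3.9]
shift [-125.71  -87.18 -364.92] turn [-0.03  1.79 -0.02]
```

```bash
python3 -m jog '[0,-4,0,0,0,0, 0,-12,0,0,0,0, 0,-24,0,0,0,0, 0,-40,0,0,0,0, 0,-56,0,0,0,0, 0,-70,0,0,0,0, 0,-80,0,0,0,0, 0,-86,0,0,0,0, 0,-88,0,0,0,0, 0,-88,0,0,0,0]'; python3 -c "
from h import *
go(496.2,180.8,130,.326)
p=manip.camera('scene'); cv2.imwrite('pics/a3.png',p['img'][:,:,::-1])"
```

```text
clock: 6.1
eef_pos: [505.9, -204.9, 130.9]
eef_rot: [-1.571, 0.0, -2.784]
wrist_force: [0.2, 0.1, -3.4]
finger_gap: 24.2
t 6.1 pos [ 505.9 -204.9  130.9] rot [-1.571  0.    -2.784] gap 24.2 F [ 0.2  0.1 -3.4]
shift [-125.78    0.82 -364.8 ] turn [-0.01  1.79 -0.01]
```

View pics/a3.png

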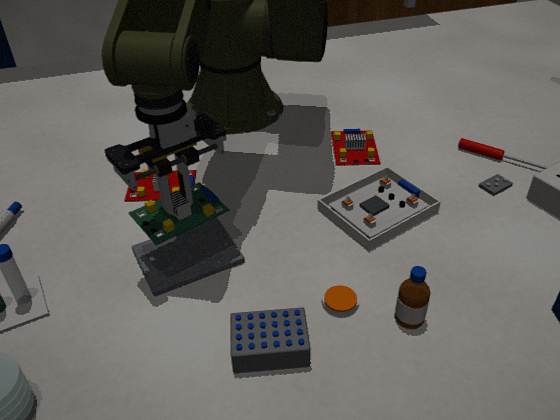

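The board is held level, lifted off the pad (board ~(180,215)). Moving above the posts.

```bash
python3 -m jog '[-4,0,-11,0,0,0, -11,0,-33,0,0.3,0, -21,0,-61,0,0.6,0, -31,0,-90,0,0.9,0, -41,0,-120,0,1.2,0, -52,0,-150,0,1.5,0, -62,0,-180,0,1.8,0, -72,0,-210,0,1.8,0, -83,0,-240,0,1.8,0, -92,0,-268,0,1.8,0]' && python3 -c "
from h import *
go(496.2,180.8,130,.326)"
```

```text
clock: 6.98
eef_pos: [497.5, 80.7, 130.0]
eef_rot: [-1.571, -0.001, -2.815]
wrist_force: [0.1, -0.1, -2.1]
finger_gap: 23.5
t 6.98 pos [497.5  80.7 130. ] rot [-1.571e+00 -1.000e-03 -2.815e+00] gap 23.5 F [ 0.1 -0.1 -2.1]
shift [-3.088e+01  3.000e-02 -9.527e+01] turn [0.02 0.01 0.06]
```

```bash
python3 -m jog '[-8,0,-25,0,0,0, -16,0,-49,0,0,0, -23,0,-70,0,0,0, -28,0,-84,0,0,0, -30.5,0,-93,0,0,0, -30.9,0,-95.3,0,0,0, -30.9,0,-95.3,0,0,0, -30.9,0,-95.3,0,0,0, -30.9,0,-95.3,0,0,0]' && cat > look.py <<'E'
from pfit import *
import sys
def look(name,nom,save=True,r=8):
    """nom: nominal board pose (x,y,z,yaw); fits held board by yellow blocks, z fixed"""
    P={}
    for n in("scene","top"):
        p=manip.camera(n); P[n]=(p["img"],cam(p))
        if save: cv2.imwrite(f"pics/{name}_{n}.png",p["img"][:,:,::-1])
    obs=[];
    for n in P:
        g=[boxcent(P[n][1],(sx*(38 if sy>0 else 32),sy*36),7,7,3,19,nom) for sx,sy in SG]
        for (sx,sy),(c,k),gg in zip(SG,cents(P[n][0],"yellow",g,r),g): obs.append((n,sx,sy,c,k)); print(n,sx,sy,gg.round(1),c.round(1),k)
    return P,obs
def fit(P,obs,nom,use=("scene","top"),mink=25,freez=False):
    ob=[o for o in obs if o[0] in use and o[4]>=(70 if o[0]=="scene" else mink)]
    def f(v):
        z=nom[2] if not freez else v[3]
        return np.concatenate([boxcent(P[n][1],(sx*(38 if sy>0 else 32),sy*36),7,7,3,19,(v[0],v[1],z,v[2]))-c for n,sx,sy,c,k in ob])
    v0=[nom[0],nom[1],nom[3]]+([nom[2]] if freez else [])
    s=least_squares(f,v0,diff_step=1e-3,loss="soft_l1",f_scale=.3); print(use,len(ob),s.x.round(3),s.fun.round(2)); return s.x
E
python3 - <<'E'
from look import *
go(496.2,180.8,130,.326)
s=manip.read_state()["eef_pos"]
nom=(s[0],s[1],s[2]-43+14,.326)
P,o=look("b1",nom)
for u in(("top",),("scene",),("top","scene")): fit(P,o,nom,u)
fit(P,o,nom,freez=True)
E
```

```text
clock: 7.73
eef_pos: [497.2, 177.7, 130.5]
eef_rot: [-1.571, -0.0, -2.817]
wrist_force: [0.7, -0.5, -1.8]
finger_gap: 23.8
t 7.73 pos [497.2 177.7 130.5] rot [-1.571 -0.    -2.817] gap 23.8 F [ 0.7 -0.5 -1.8]
shift [-0.08  0.54 -3.23] turn [-0.   -0.07  0.01]
scene 1 1 [409.6 167.1] [410.  166.9] 91
scene -1 1 [381.2 149.1] [383.5 147.8] 13
scene 1 -1 [379.  179.4] [379.5 179.1] 98
scene -1 -1 [355.4 163.2] [355.7 163. ] 84
top 1 1 [178.5 209.3] [nan nan] 3
top -1 1 [188.2 241.3] [191.1 244.7] 9
top 1 -1 [209.9 201.9] [210.9 202.3] 34
top -1 -1 [218.3 228.6] [218.1 229.1] 57
('top',) 2 [4.97655e+02 1.77303e+02 2.81000e-01] [-0.03 -0.12  0.03  0.12]
('scene',) 3 [4.96702e+02 1.78627e+02 3.28000e-01] [-0.   -0.06 -0.05  0.04  0.05  0.01]
('top', 'scene') 5 [4.96591e+02 1.78469e+02 3.21000e-01] [-0.11  0.04 -0.35  0.   -0.05 -0.11 -1.28 -0.1  -0.13 -0.19]
('scene', 'top') 5 [4.96465e+02 1.78545e+02 3.22000e-01 1.01365e+02] [-0.12  0.05 -0.31  0.04 -0.04 -0.06 -1.33 -0.04 -0.14 -0.15]
```

View pics/b1_scene.png

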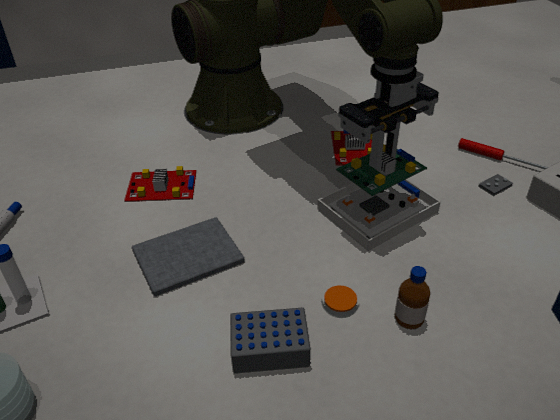

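View pics/b1_top.png

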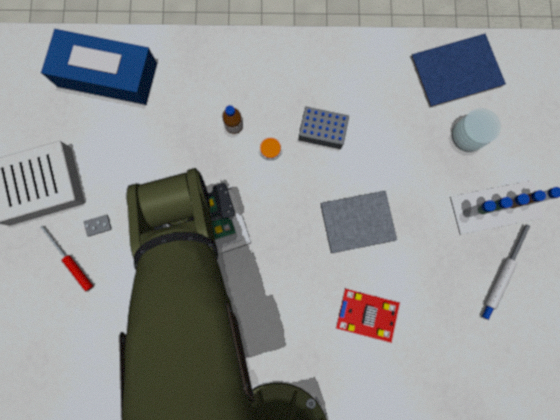

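```bash
python3 -c "
from h import *
go(496.7,180.0,79,.326)"
```

```text
t 7.83 pos [497.2 177.8 130.7] rot [-1.571  0.    -2.817] gap 23.5 F [ 0.2 -0.5 -2. ]
shift [-0.18 51.65 -2.25] turn [-0.   -0.07 -0.  ]
```

```bash
python3 -m jog '[-0.2,6,-2.2,0,0,0, -0.2,16,-2.2,0,0,0, -0.2,28,-2.2,0,0,0, -0.2,38,-2.2,0,0,0, -0.2,46,-2.2,0,0,0, -0.2,50,-2.2,0,0,0, -0.2,51.5,-2.2,0,0,0, -0.2,51.5,-2.2,0,0,0, -0.2,51.5,-2.2,0,0,0, -0.2,51.5,-2.2,0,0,0]'; python3 - <<'E'
from look import *
go(496.7,180,79,.326)
s=manip.read_state()["eef_pos"]
nom=(s[0],s[1],s[2]-43+14,.326)
P,o=look("b2",nom)
for u in(("scene",),("top","scene")): fit(P,o,nom,u)
fit(P,o,nom,("scene",),freez=True)
i=P["scene"][0][:,:,::-1]
cv2.imwrite("pics/b2z.png",np.clip(cv2.resize(i[130:260,310:450],None,fx=4.5,fy=4.5,interpolation=cv2.INTER_CUBIC)*1.4,0,255).astype(np.uint8))
E
```

```text
clock: 8.67
eef_pos: [496.9, 180.7, 79.6]
eef_rot: [-1.571, 0.001, -2.816]
wrist_force: [0.6, -0.2, -2.6]
finger_gap: 23.8
t 8.67 pos [496.9 180.7  79.6] rot [-1.571e+00  1.000e-03 -2.816e+00] gap 23.8 F [ 0.6 -0.2 -2.6]
shift [0.46 0.64 0.61] turn [-0.   -0.01 -0.05]
scene 1 1 [407.5 188.5] [407.9 188.1] 88
scene -1 1 [380.  170.1] [382.2 169.3] 15
scene 1 -1 [377.8 201. ] [378.3 200.6] 90
scene -1 -1 [355.  184.5] [355.2 184.1] 81
top 1 1 [182.  212.8] [187.6 220.3] 14
top -1 1 [191.3 243.1] [193.  243.2] 12
top 1 -1 [211.9 205.7] [213.  205.8] 29
top -1 -1 [219.9 231. ] [219.7 231.5] 52
('scene',) 3 [4.96019e+02 1.81803e+02 3.30000e-01] [-0.08 -0.02 -0.03  0.01  0.11  0.02]
('top', 'scene') 5 [4.96233e+02 1.81490e+02 3.27000e-01] [-0.18  0.13 -0.22  0.1   0.01  0.07 -1.49  0.22 -0.16 -0.19]
('scene',) 3 [4.98373e+02 1.80482e+02 3.30000e-01 5.26910e+01] [ 0.   -0.04 -0.03  0.04  0.03  0.  ]
```

View pics/b2z.png

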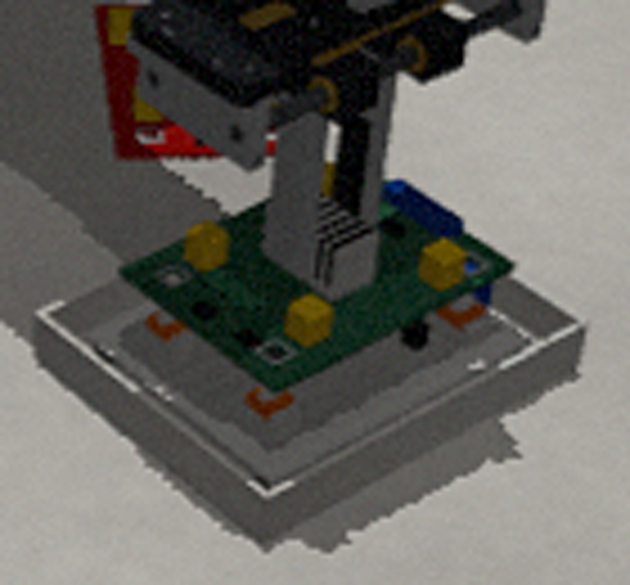

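```bash
python3 -m jog '[0.3,0,0.5,0,0,0, 0.3,2,0.5,0,0,0, 0.3,4,0.5,0,0,0, 0.3,6,0.5,0,0,0, 0.3,8,0.5,0,0,0, 0.3,8,0.5,0,0,0, 0.3,8,0.5,0,0,0, 0.3,8,0.5,0,0,0]';  python3 -c "
from h import *
go(496.8,180.2,65,.326)
for i in range(3): manip.camera('scene'); s=manip.read_state(); print(s['eef_pos'].round(1),s['wrist_force'].round(1),s['moment'].round(2))"
```

```text
clock: 9.43
eef_pos: [496.5, 180.1, 71.2]
eef_rot: [-1.571, 0.0, -2.816]
wrist_force: [-0.7, 1.0, -2.1]
finger_gap: 23.9
t 9.43 pos [496.5 180.1  71.2] rot [-1.571  0.    -2.816] gap 23.9 F [-0.7  1.  -2.1]
shift [-0.28  6.16 -0.04] turn [ 0.   -0.01 -0.  ]
[496.6 180.1  71.2] [ 0.2  0.5 -1.3] [-0.01 -0.   -0.01]
[496.6 180.1  71.2] [-0.2  0.5 -2.2] [-0.03  0.02 -0.02]
[496.6 180.1  71.2] [-0.5 -1.  -2.4] [ 0.    0.03 -0.03]
```

```bash
python3 -m jog '[0,1,0,0,0,0, 0,2,0,0,0,0, 0,3,0,0,0,0, 0,3,0,0,0,0, 0,3,0,0,0,0]' && python3 -m jog '[0,1,0,0,0,0, 0,2,0,0,0,0, 0,2,0,0,0,0, 0,2,0,0,0,0]'; python3 -c "
from h import *
for i in range(2): manip.camera('scene'); s=manip.read_state(); print(s['eef_pos'].round(1),s['wrist_force'].round(1),s['moment'].round(2))
p=manip.camera('scene'); cv2.imwrite('pics/b3.png',cv2.resize(p['img'][140:250,310:450,::-1],None,fx=5,fy=5,interpolation=cv2.INTER_CUBIC))"
```

```text
clock: 10.0
eef_pos: [496.5, 180.1, 68.0]
eef_rot: [-1.571, -0.0, -2.816]
wrist_force: [-0.8, 0.5, -1.3]
finger_gap: 23.7
clock: 10.33
eef_pos: [496.5, 180.0, 66.0]
eef_rot: [-1.571, -0.0, -2.816]
wrist_force: [-0.3, 0.3, -1.8]
finger_gap: 23.8
[496.5 180.1  66.1] [ 0.9 -0.4 -2.2] [0.   0.02 0.01]
[496.6 180.1  66.1] [ 0.5  0.7 -1.9] [-0.07  0.03 -0.01]
```

View pics/b3.png

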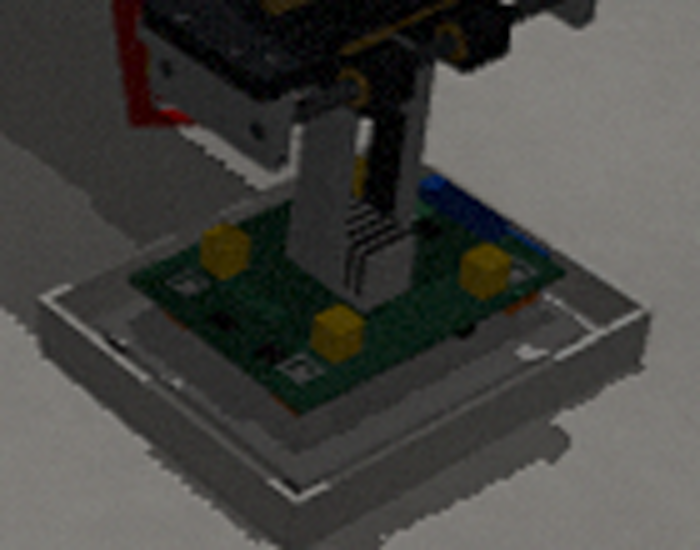

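```bash
python3 -m jog '[0,1,0,0,0,0, 0,1,0,0,0,0, 0,1,0,0,0,0]' && python3 -m jog '[0,1,0,0,0,0, 0,1,0,0,0,0, 0,1,0,0,0,0]'; python3 -c "
from h import *
for i in range(3): manip.camera('scene'); s=manip.read_state(); print(s['eef_pos'].round(1),s['wrist_force'].round(1),s['moment'].round(2))"
```

```text
clock: 10.73
eef_pos: [496.5, 180.1, 65.1]
eef_rot: [-1.571, -0.0, -2.816]
wrist_force: [0.6, -0.1, -1.6]
finger_gap: 23.8
clock: 10.98
eef_pos: [496.5, 180.0, 64.1]
eef_rot: [-1.571, -0.0, -2.816]
wrist_force: [-0.1, -0.3, -2.9]
finger_gap: 23.5
[496.5 180.   64.1] [-0.2  0.5 -1.9] [-0.01  0.03  0.02]
[496.5 180.1  64.1] [ 1.4 -0.3 -1.2] [ 0.03 -0.01 -0.  ]
[496.5 180.1  64.2] [-1.4 -0.5 -2.4] [ 0.03  0.03 -0.03]
```

```bash
python3 -m jog '[0,1,0,0,0,0, 0,1,0,0,0,0, 0,1,0,0,0,0]'; python3 -c "
from h import *
for i in range(3): manip.camera('scene'); s=manip.read_state(); print(s['eef_pos'].round(1),s['wrist_force'].round(1),s['moment'].round(2))"
```

```text
clock: 11.38
eef_pos: [496.5, 180.1, 63.1]
eef_rot: [-1.571, -0.0, -2.816]
wrist_force: [-0.0, -0.1, -2.3]
finger_gap: 23.6
[496.5 180.1  63.1] [-0.1  0.3 -2.8] [0.06 0.01 0.06]
[496.5 180.1  63.1] [ 0.5  0.1 -2. ] [0.08 0.06 0.03]
[496.5 180.1  63.1] [ 0.2  0.8 -1.5] [ 0.07 -0.01  0.01]
```

```bash
python3 -m jog '[0,0,0,0,0,0, 0,0,0,0,0,0, 0,0,0,0,0,0, 0,0,0,0,0,0]' 50 && python3 -m jog '[0,-20,0,0,0,0, 0,-40,0,0,0,0, 0,-60,0,0,0,0, 0,-60,0,0,0,0]' && python3 -m jog '[25,-5,0,0,0,0, 60,-10,0,0,0,0, 95,-10,0,0,0,0, 130,-10,0,0,0,0, 150,-10,0,0,0,0, 150,-10,0,0,0,0]' 0; python3 - <<'E'
from look import *
go(496.7,180,79,.326)
nom=(496.3,180.7,35,.326)
P,o=look("c1",nom)
for u in(("scene",),("top",),("top","scene")): fit(P,o,nom,u)
fit(P,o,nom,freez=True)
for n,(a,b,c,d,f) in {"scene":(140,250,310,450,5),"top":(165,265,150,260,5.4)}.items():
    cv2.imwrite(f"pics/c1z_{n}.png",cv2.resize(P[n][0][a:b,c:d,::-1],None,fx=f,fy=f,interpolation=cv2.INTER_CUBIC))
E
```

```text
clock: 11.87
eef_pos: [496.6, 180.1, 63.3]
eef_rot: [-1.571, 0.0, -2.816]
wrist_force: [-0.1, 0.9, -0.9]
finger_gap: 46.9
clock: 12.2
eef_pos: [498.0, 180.5, 126.8]
eef_rot: [-1.571, 0.006, -2.816]
wrist_force: [0.2, -0.4, 0.3]
finger_gap: 49.9
clock: 12.7
eef_pos: [351.5, 131.2, 132.6]
eef_rot: [-1.571, -0.001, -2.816]
wrist_force: [-0.1, -0.5, 0.0]
finger_gap: 13.6
t 12.7 pos [351.5 131.2 132.6] rot [-1.571e+00 -1.000e-03 -2.816e+00] gap 13.6 F [-0.1 -0.5  0. ]
shift [-153.24   53.46    0.25] turn [ 0.   -0.01  0.06]
scene 1 1 [406.3 194.8] [406.2 195.4] 90
scene -1 1 [379.1 176.2] [379.5 175.9] 61
scene 1 -1 [376.9 207.3] [377.  207.9] 91
scene -1 -1 [354.3 190.7] [354.3 191.3] 87
top 1 1 [183.5 214. ] [183.7 214.9] 43
top -1 1 [192.6 243.9] [193.  244.4] 44
top 1 -1 [212.8 207. ] [212.9 207.5] 42
top -1 -1 [220.7 232. ] [220.9 232.4] 45
('scene',) 3 [4.98015e+02 1.79904e+02 3.28000e-01] [ 0.08 -0.08 -0.07  0.04 -0.01  0.03]
('top',) 4 [4.94898e+02 1.80130e+02 3.34000e-01] [-0.14 -0.19  0.02  0.16  0.03  0.04  0.08 -0.02]
('top', 'scene') 7 [4.95759e+02 1.80394e+02 3.37000e-01] [-0.22 -0.94 -0.13 -0.7  -0.22 -0.57 -0.26 -0.51 -0.04 -0.18 -0.1  -0.34
 -0.01 -0.42]
('scene', 'top') 7 [4.95330e+02 1.80904e+02 3.34000e-01 3.26660e+01] [-0.24 -0.13 -0.16  0.05 -0.15  0.16 -0.24 -0.24 -0.12  0.05 -0.14  0.02
 -0.12 -0.1 ]
```

View pics/c1z_scene.png

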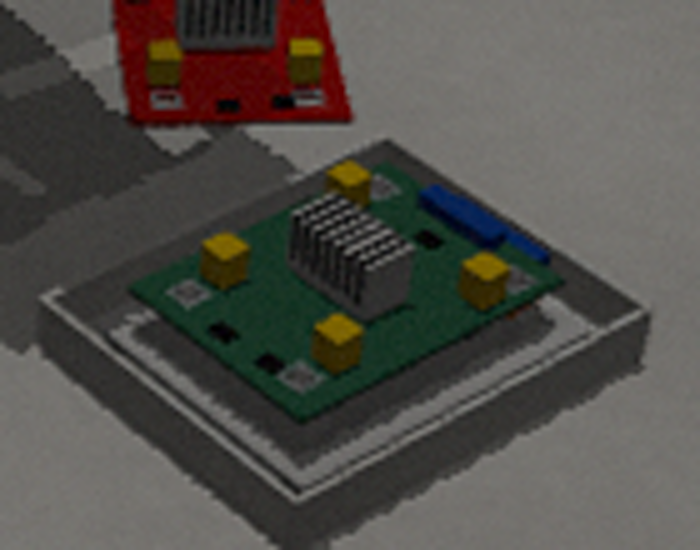

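View pics/c1z_top.png

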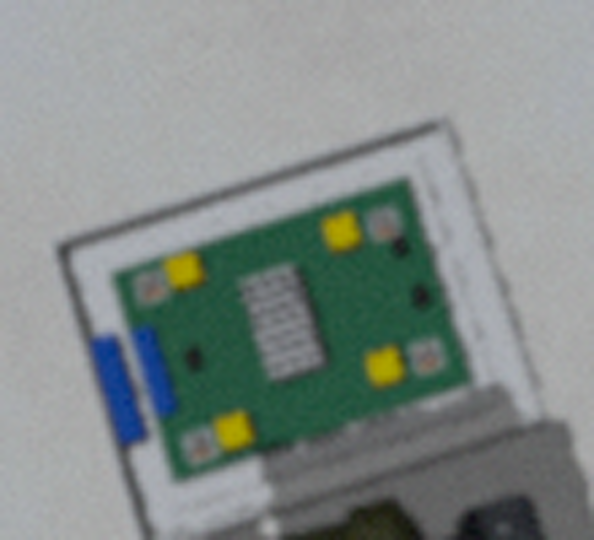

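Board sits on all four posts, connector (top crop ~(155,370)) at the socket (120,390), nose tips visible in all holes. Now press, starting at d, then its diagonal.

```bash
cat > chk.py <<'E'
# guard: exit 1 if force exceeds limit or fell clearly from the peak (click). args: limit [reset]
import sys,json,os
from cell import manip
s=manip.read_state(); f=s["wrist_force"][2]; F="peak.json"
pk=0 if (len(sys.argv)>2 or not os.path.exists(F)) else json.load(open(F))
pk=max(pk,f); json.dump(pk,open(F,"w"))
stop=f>float(sys.argv[1]) or (pk>7 and f<pk-4)
print("  z %.2f Fz %.1f peak %.1f %s"%(s["eef_pos"][2],f,pk,"STOP" if stop else ""))
sys.exit(int(stop))
E
python3 -c "
from h import *
go(477.8,135.7,84,.328)"
```

```text
t 12.8 pos [354.6 132.1 133.3] rot [-1.571e+00  1.000e-03 -2.816e+00] gap 5.5 F [ 1.1 -0.2  1.2]
shift [-117.82   49.43   35.99] turn [-0.   -0.13 -0.06]
```

```bash
python3 -m jog '[-30,0,9,0,0,0, -60,0,18,0,0,0, -90,0,28,0,0,0, -110,8,34,0,0,0, -117.8,20,36,0,0,0, -117.8,32,36,0,0,0, -117.8,43,36,0,0,0, -117.8,43,36,0,0,0, -117.8,43,36,0,0,0]' 0; python3 -c "
from h import *
go(477.8,135.7,78,.328)
p=manip.camera('scene'); cv2.imwrite('pics/d1.png',cv2.resize(p['img'][130:250,310:450,::-1],None,fx=5,fy=5,interpolation=cv2.INTER_CUBIC))"
```

```text
clock: 13.55
eef_pos: [477.5, 135.7, 89.6]
eef_rot: [-1.571, -0.001, -2.816]
wrist_force: [0.0, -0.0, 0.2]
finger_gap: 0.7
t 13.55 pos [477.5 135.7  89.6] rot [-1.571e+00 -1.000e-03 -2.816e+00] gap 0.7 F [ 0.  -0.   0.2]
shift [-0.3  11.61  0.11] turn [ 0.01 -0.12  0.07]
```

View pics/d1.png

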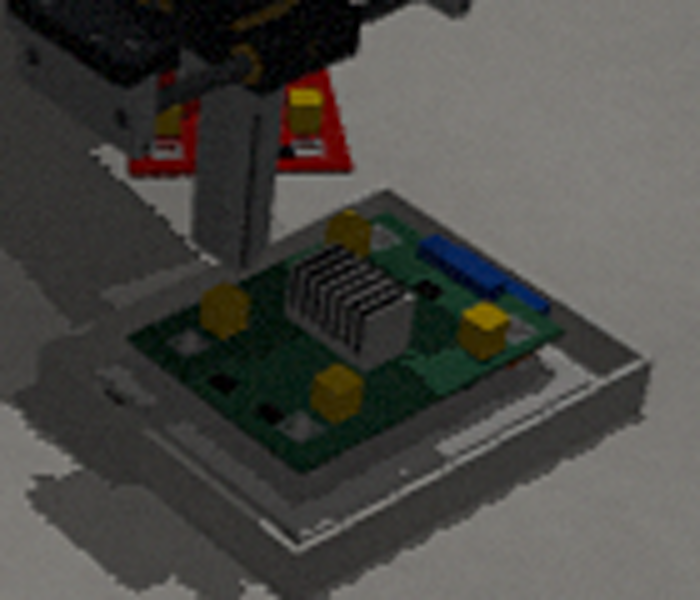

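Closed fingertips hover ~14 mm above block d (225,305). Descending with guarded steps.

```bash
J="python3 -m jog"; python3 -m jog '[-0.3,4,0,0,0,0, -0.3,8,0,0,0,0, -0.3,11,0,0,0,0, -0.3,11,0,0,0,0, -0.3,11,0,0,0,0]' >/dev/null && python3 chk.py 15 r && python3 -m jog '[0,1,0,0,0,0, 0,1,0,0,0,0]' >/dev/null && python3 chk.py 15 && python3 -m jog '[0,1,0,0,0,0, 0,1,0,0,0,0]'>/dev/null && python3 chk.py 15 && python3 -m jog '[0,1,0,0,0,0, 0,1,0,0,0,0]'>/dev/null && python3 chk.py 15 && python3 -m jog '[0,1,0,0,0,0, 0,1,0,0,0,0]'>/dev/null && python3 chk.py 15 && python3 -m jog '[0,1,0,0,0,0, 0,1,0,0,0,0]'>/dev/null && python3 chk.py 15 && python3 -m jog '[0,1,0,0,0,0, 0,1,0,0,0,0]'>/dev/null && python3 chk.py 15
```

```text
z 79.11 Fz -0.5 peak 0.0 
  z 78.13 Fz -1.3 peak 0.0 
  z 77.06 Fz -0.1 peak 0.0 
  z 76.00 Fz -0.5 peak 0.0 
  z 74.97 Fz -0.2 peak 0.0 
  z 73.96 Fz -0.1 peak 0.0 
  z 73.05 Fz 2.5 peak 2.5
```

```bash
python3 -m jog '[0,0.5,0,0,0,0, 0,0.5,0,0,0,0]'>/dev/null && python3 chk.py 15 && python3 -m jog '[0,0.5,0,0,0,0, 0,0.5,0,0,0,0]'>/dev/null && python3 chk.py 15 && python3 -m jog '[0,0.5,0,0,0,0, 0,0.5,0,0,0,0]'>/dev/null && python3 chk.py 15 && python3 -m jog '[0,0.5,0,0,0,0, 0,0.5,0,0,0,0]'>/dev/null && python3 chk.py 15 && python3 -m jog '[0,0.5,0,0,0,0, 0,0.5,0,0,0,0]'>/dev/null && python3 chk.py 15 && python3 -m jog '[0,0.5,0,0,0,0, 0,0.5,0,0,0,0]'>/dev/null && python3 chk.py 15 && python3 -m jog '[0,0.5,0,0,0,0, 0,0.5,0,0,0,0]'>/dev/null && python3 chk.py 15 && python3 -m jog '[0,0.5,0,0,0,0, 0,0.5,0,0,0,0]'>/dev/null && python3 chk.py 15
```

```text
z 72.65 Fz 2.3 peak 2.5 
  z 72.16 Fz 2.7 peak 2.7 
  z 71.65 Fz 3.1 peak 3.1 
  z 71.14 Fz 3.9 peak 3.9 
  z 70.65 Fz 5.3 peak 5.3 
  z 70.14 Fz 4.1 peak 5.3 
  z 69.67 Fz 6.2 peak 6.2 
  z 69.21 Fz 6.3 peak 6.3
```

```bash
python3 -m jog '[0,0.5,0,0,0,0, 0,0.5,0,0,0,0]'>/dev/null && python3 chk.py 15 && python3 -m jog '[0,0.5,0,0,0,0, 0,0.5,0,0,0,0]'>/dev/null && python3 chk.py 15 && python3 -m jog '[0,0.5,0,0,0,0, 0,0.5,0,0,0,0]'>/dev/null && python3 chk.py 15 && python3 -m jog '[0,0.5,0,0,0,0, 0,0.5,0,0,0,0]'>/dev/null && python3 chk.py 15 && python3 -m jog '[0,0.5,0,0,0,0, 0,0.5,0,0,0,0]'>/dev/null && python3 chk.py 15 && python3 -m jog '[0,0.5,0,0,0,0, 0,0.5,0,0,0,0]'>/dev/null && python3 chk.py 15 && python3 -m jog '[0,0.5,0,0,0,0, 0,0.5,0,0,0,0]'>/dev/null && python3 chk.py 15 && python3 -m jog '[0,0.5,0,0,0,0, 0,0.5,0,0,0,0]'>/dev/null && python3 chk.py 15
```

```text
z 68.90 Fz 8.3 peak 8.3 
  z 68.36 Fz 4.3 peak 8.3 
  z 67.82 Fz 6.4 peak 8.3 
  z 67.46 Fz 9.5 peak 9.5 
  z 67.04 Fz 9.7 peak 9.7 
  z 66.65 Fz 11.0 peak 11.0 
  z 66.20 Fz 12.7 peak 12.7 
  z 65.61 Fz 12.0 peak 12.7
```

```bash
python3 -m jog '[0,0.4,0,0,0,0, 0,0.4,0,0,0,0]'>/dev/null && python3 chk.py 17 && python3 -m jog '[0,0.4,0,0,0,0, 0,0.4,0,0,0,0]'>/dev/null && python3 chk.py 17 && python3 -m jog '[0,0.4,0,0,0,0, 0,0.4,0,0,0,0]'>/dev/null && python3 chk.py 17 && python3 -m jog '[0,0.4,0,0,0,0, 0,0.4,0,0,0,0]'>/dev/null && python3 chk.py 17; python3 - <<'E'
from look import *
for i in range(3):
    manip.camera("top"); s=manip.read_state(); print(s["eef_pos"].round(2),s["wrist_force"].round(1))
p=manip.camera('scene'); cv2.imwrite('pics/d2.png',cv2.resize(p['img'][130:250,310:450,::-1],None,fx=5,fy=5,interpolation=cv2.INTER_CUBIC))
E
```

```text
z 65.45 Fz 15.0 peak 15.0 
  z 65.30 Fz 15.9 peak 15.9 
  z 65.03 Fz 16.6 peak 16.6 
  z 64.84 Fz 21.0 peak 21.0 STOP
[478.35 135.67  64.81] [-5.3 -4.9 20.5]
[478.39 135.68  64.82] [-6.6 -3.7 20.6]
[478.4  135.68  64.81] [-5.1 -3.8 20.4]
```

View pics/d2.png

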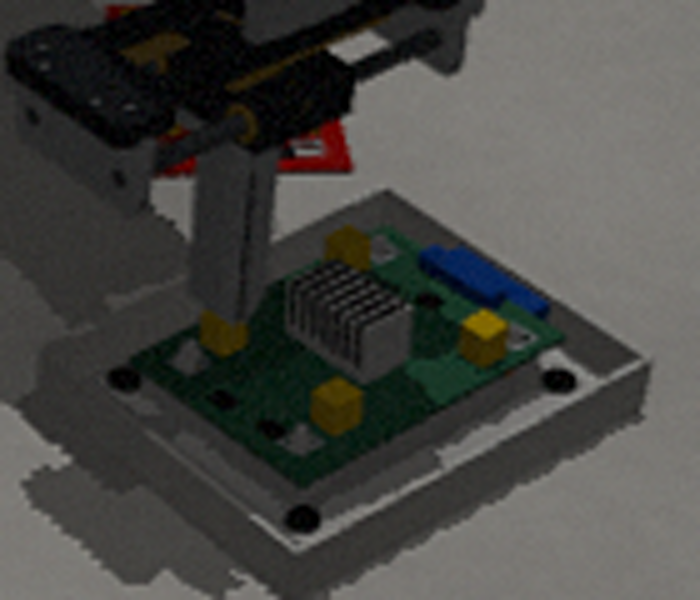

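Fingers press block d; black rubber studs now protrude at the sub-plate corners (125,378),(303,518),(560,380), so the plate has sunk. I back off to see whether d stays caught.

```bash
python3 -m jog '[0,-1,0,0,0,0, 0,-1,0,0,0,0]'>/dev/null; python3 chk.py 30 r; python3 -m jog '[0,-1,0,0,0,0, 0,-1,0,0,0,0]'>/dev/null; python3 chk.py 30 r; python3 -m jog '[0,-1,0,0,0,0, 0,-1,0,0,0,0]'>/dev/null; python3 chk.py 30 r;  python3 -m jog '[0,-1,0,0,0,0, 0,-1,0,0,0,0]'>/dev/null; python3 chk.py 30 r; python3 -m jog '[0,-1,0,0,0,0, 0,-1,0,0,0,0]'>/dev/null; python3 chk.py 30 r;  python3 -m jog '[0,-1,0,0,0,0, 0,-1,0,0,0,0]'>/dev/null; python3 chk.py 30 r;  python3 -m jog '[0,-10,0,0,0,0, 0,-30,0,0,0,0, 0,-45,0,0,0,0, 0,-45,0,0,0,0]'>/dev/null; python3 - <<'E'
from look import *
nom=(496.3,180.7,33,.326)
go(521,226.4,115,.328)
P,o=look("d3",nom)
i=P["scene"][0][:,:,::-1]
cv2.imwrite("pics/d3z.png",cv2.resize(i[130:250,310:450],None,fx=5,fy=5,interpolation=cv2.INTER_CUBIC))
E
```

```text
z 65.23 Fz 10.5 peak 10.5 
  z 65.93 Fz 5.5 peak 5.5 
  z 66.77 Fz 3.3 peak 3.3 
  z 67.58 Fz 3.5 peak 3.5 
  z 68.43 Fz 1.4 peak 1.4 
  z 69.41 Fz 0.4 peak 0.4 
t 19.88 pos [479.  136.  117.7] rot [-1.57   0.004 -2.816] gap 0.3 F [0.9 0.8 0.2]
shift [-68.69   2.96 -72.18] turn [-0.03 -0.12 -0.25]
scene 1 1 [406.2 195.6] [406.4 195.8] 88
scene -1 1 [379. 177.] [379.5 177.5] 66
scene 1 -1 [376.8 208.1] [376.9 209.3] 87
scene -1 -1 [354.2 191.5] [354.2 193.8] 80
top 1 1 [183.6 214.1] [nan nan] 0
top -1 1 [192.8 243.9] [nan nan] 3
top 1 -1 [212.9 207.2] [nan nan] 1
top -1 -1 [220.8 232.1] [218.2 232.8] 12
```

View pics/d3z.png

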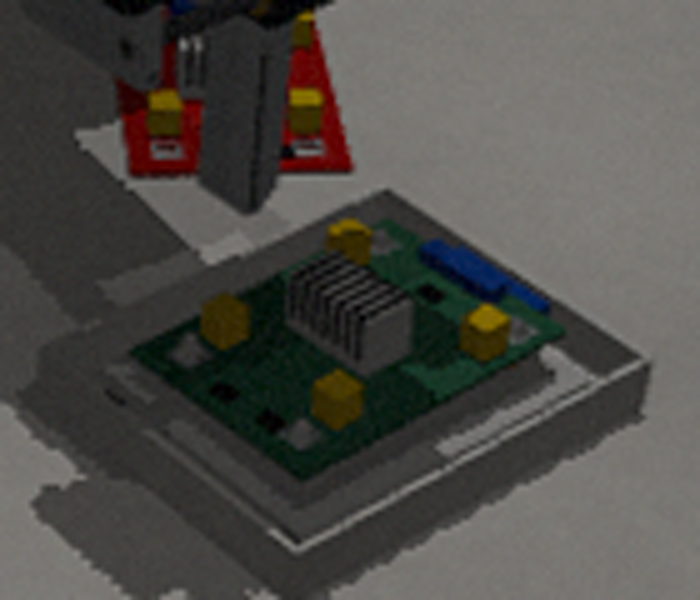

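```bash
python3 -c "
from h import *
print(manip.tcp_to_tips)
go(521,226.4,80,.328)"; python3 -m jog '[-23,0,-24,0,0,0, -46,0,-48,0,0,0, -60,0,-63,0,0,0, -68.7,0,-72.2,0,0,0, -68.7,8,-72.2,0,0,0, -68.7,20,-72.2,0,0,0, -68.7,30,-72.2,0,0,0, -68.7,37,-72.2,0,0,0, -68.7,37,-72.2,0,0,0]'; python3 -c "
from h import *
go(521,226.4,77,.328)
p=manip.camera('scene'); cv2.imwrite('pics/e1.png',cv2.resize(p['img'][130:250,310:450,::-1],None,fx=5,fy=5,interpolation=cv2.INTER_CUBIC))"
```

```text
22.0
t 19.98 pos [477.9 135.8 114.8] rot [-1.571e+00  1.000e-03 -2.816e+00] gap 0.7 F [ 0.3  0.2 -0.2]
shift [-69.86  34.86 -72.08] turn [-0.   -0.13 -0.05]
clock: 20.73
eef_pos: [518.7, 225.0, 75.2]
eef_rot: [-1.571, -0.004, -2.817]
wrist_force: [-1.1, 0.2, -0.7]
finger_gap: 0.3
t 20.73 pos [518.7 225.   75.2] rot [-1.571 -0.004 -2.817] gap 0.3 F [-1.1  0.2 -0.7]
shift [-2.6  -1.78 -0.57] turn [-0.01 -0.17  0.2 ]
```

View pics/e1.png

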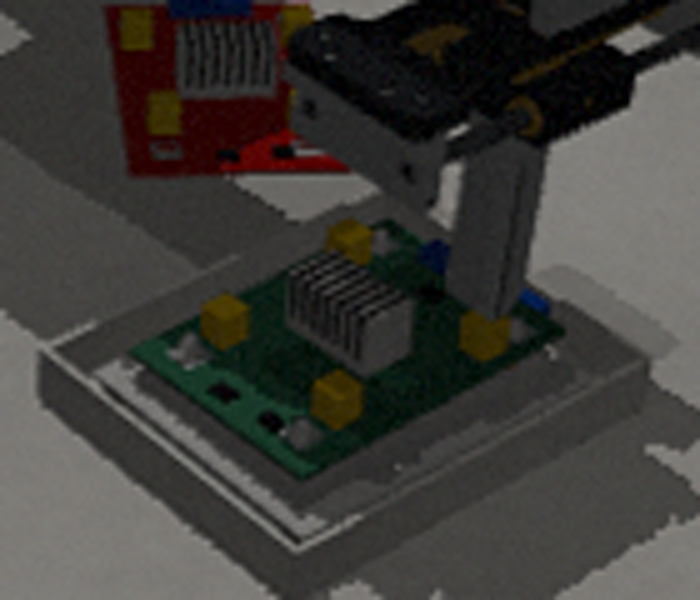

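```bash
python3 -m jog '[-0.8,0,0,0,0,0, -0.8,0,0,0,0,0]' ;python3 chk.py 15 r; python3 -m jog '[0,0.7,0,0,0,0, 0,0.7,0,0,0,0]'>/dev/null && python3 chk.py 15 && python3 -m jog '[0,0.7,0,0,0,0, 0,0.7,0,0,0,0]'>/dev/null && python3 chk.py 15 && python3 -m jog '[0,0.7,0,0,0,0, 0,0.7,0,0,0,0]'>/dev/null && python3 chk.py 15 && python3 -m jog '[0,0.7,0,0,0,0, 0,0.7,0,0,0,0]'>/dev/null && python3 chk.py 15 && python3 -m jog '[0,0.7,0,0,0,0, 0,0.7,0,0,0,0]'>/dev/null && python3 chk.py 15 && python3 -m jog '[0,0.5,0,0,0,0, 0,0.5,0,0,0,0]'>/dev/null && python3 chk.py 15 && python3 -m jog '[0,0.5,0,0,0,0, 0,0.5,0,0,0,0]'>/dev/null && python3 chk.py 15 && python3 -m jog '[0,0.5,0,0,0,0, 0,0.5,0,0,0,0]'>/dev/null && python3 chk.py 15 && python3 -m jog '[0,0.5,0,0,0,0, 0,0.5,0,0,0,0]'>/dev/null && python3 chk.py 15 && python3 -m jog '[0,0.5,0,0,0,0, 0,0.5,0,0,0,0]'>/dev/null && python3 chk.py 15 && python3 -m jog '[0,0.5,0,0,0,0, 0,0.5,0,0,0,0]'>/dev/null && python3 chk.py 15 && python3 -m jog '[0,0.5,0,0,0,0, 0,0.5,0,0,0,0]'>/dev/null && python3 chk.py 15
```

```text
clock: 20.95
eef_pos: [520.9, 226.3, 78.1]
eef_rot: [-1.571, 0.001, -2.816]
wrist_force: [0.9, -0.4, -1.0]
finger_gap: 0.5
  z 78.08 Fz -1.0 peak 0.0 
  z 77.13 Fz -0.3 peak 0.0 
  z 76.17 Fz -0.5 peak 0.0 
  z 75.33 Fz -0.1 peak 0.0 
  z 74.61 Fz 0.6 peak 0.6 
  z 73.90 Fz -0.7 peak 0.6 
  z 73.44 Fz 0.7 peak 0.7 
  z 73.04 Fz 0.7 peak 0.7 
  z 72.57 Fz 1.3 peak 1.3 
  z 72.09 Fz 1.7 peak 1.7 
  z 71.60 Fz 2.2 peak 2.2 
  z 71.10 Fz 3.8 peak 3.8 
  z 70.62 Fz 5.3 peak 5.3
```

```bash
python3 -m jog '[0,0.5,0,0,0,0, 0,0.5,0,0,0,0]'>/dev/null && python3 chk.py 16 && python3 -m jog '[0,0.5,0,0,0,0, 0,0.5,0,0,0,0]'>/dev/null && python3 chk.py 16 && python3 -m jog '[0,0.5,0,0,0,0, 0,0.5,0,0,0,0]'>/dev/null && python3 chk.py 16 && python3 -m jog '[0,0.5,0,0,0,0, 0,0.5,0,0,0,0]'>/dev/null && python3 chk.py 16 && python3 -m jog '[0,0.5,0,0,0,0, 0,0.5,0,0,0,0]'>/dev/null && python3 chk.py 16 && python3 -m jog '[0,0.5,0,0,0,0, 0,0.5,0,0,0,0]'>/dev/null && python3 chk.py 16 && python3 -m jog '[0,0.4,0,0,0,0, 0,0.4,0,0,0,0]'>/dev/null && python3 chk.py 16 && python3 -m jog '[0,0.4,0,0,0,0, 0,0.4,0,0,0,0]'>/dev/null && python3 chk.py 16 && python3 -m jog '[0,0.4,0,0,0,0, 0,0.4,0,0,0,0]'>/dev/null && python3 chk.py 16 && python3 -m jog '[0,0.4,0,0,0,0, 0,0.4,0,0,0,0]'>/dev/null && python3 chk.py 16
```

```text
z 70.12 Fz 5.4 peak 5.4 
  z 69.69 Fz 6.4 peak 6.4 
  z 69.26 Fz 6.5 peak 6.5 
  z 68.86 Fz 5.9 peak 6.5 
  z 68.53 Fz 7.4 peak 7.4 
  z 68.22 Fz 10.2 peak 10.2 
  z 67.75 Fz 8.1 peak 10.2 
  z 67.32 Fz 7.4 peak 10.2 
  z 66.92 Fz 6.1 peak 10.2 STOP
```

```bash
python3 chk.py 16 r; python3 -m jog '[0,0.4,0,0,0,0, 0,0.4,0,0,0,0]'>/dev/null && python3 chk.py 16 && python3 -m jog '[0,0.4,0,0,0,0, 0,0.4,0,0,0,0]'>/dev/null && python3 chk.py 16 && python3 -m jog '[0,0.4,0,0,0,0, 0,0.4,0,0,0,0]'>/dev/null && python3 chk.py 16 && python3 -m jog '[0,0.4,0,0,0,0, 0,0.4,0,0,0,0]'>/dev/null && python3 chk.py 16 && python3 -m jog '[0,0.4,0,0,0,0, 0,0.4,0,0,0,0]'>/dev/null && python3 chk.py 16 && python3 -m jog '[0,0.4,0,0,0,0, 0,0.4,0,0,0,0]'>/dev/null && python3 chk.py 16 && python3 -m jog '[0,0.4,0,0,0,0, 0,0.4,0,0,0,0]'>/dev/null && python3 chk.py 16 && python3 -m jog '[0,0.4,0,0,0,0, 0,0.4,0,0,0,0]'>/dev/null && python3 chk.py 16
```

```text
z 66.92 Fz 6.1 peak 6.1 
  z 66.63 Fz 8.8 peak 8.8 
  z 66.37 Fz 10.7 peak 10.7 
  z 66.15 Fz 10.7 peak 10.7 
  z 65.88 Fz 12.6 peak 12.6 
  z 65.56 Fz 13.2 peak 13.2 
  z 65.28 Fz 15.8 peak 15.8 
  z 64.67 Fz 12.0 peak 15.8 
  z 64.46 Fz 14.9 peak 15.8
```

```bash
python3 -m jog '[0,0.4,0,0,0,0, 0,0.4,0,0,0,0]'>/dev/null ; python3 chk.py 18; python3 -m jog '[0,-2,0,0,0,0, 0,-2,0,0,0,0]'>/dev/null; python3 chk.py 30 r; python3 -m jog '[0,-2,0,0,0,0, 0,-2,0,0,0,0]'>/dev/null; python3 chk.py 30 r; python3 -m jog '[0,-10,0,0,0,0, 0,-30,0,0,0,0, 0,-35,0,0,0,0, 0,-35,0,0,0,0]'>/dev/null; python3 - <<'E'
from look import *
nom=(496.3,180.7,31,.326)
go(448.9,201.9,85,.328)
P,o=look("e3",nom)
i=P["scene"][0][:,:,::-1]
cv2.imwrite("pics/e3z.png",cv2.resize(i[130:250,310:450],None,fx=5,fy=5,interpolation=cv2.INTER_CUBIC))
E
```

```text
z 64.26 Fz 17.5 peak 17.5 
  z 65.56 Fz 5.6 peak 5.6 
  z 67.01 Fz 3.2 peak 3.2 
t 26.62 pos [521.1 226.5 103.2] rot [-1.571e+00  2.000e-03 -2.816e+00] gap 0.3 F [-0.  -0.7 -0.5]
shift [76.31 17.99  0.19] turn [-0.   -0.13 -0.13]
scene 1 1 [406.  196.4] [406.5 198. ] 85
scene -1 1 [378.9 177.8] [379.6 178.3] 64
scene 1 -1 [376.7 208.9] [377.  210.8] 87
scene -1 -1 [354.2 192.3] [354.7 193.8] 85
top 1 1 [183.8 214.2] [nan nan] 1
top -1 1 [192.9 244. ] [194.5 243.8] 30
top 1 -1 [213.1 207.3] [213.9 207.8] 36
top -1 -1 [220.9 232.2] [221.  232.3] 46
```

View pics/e3z.png

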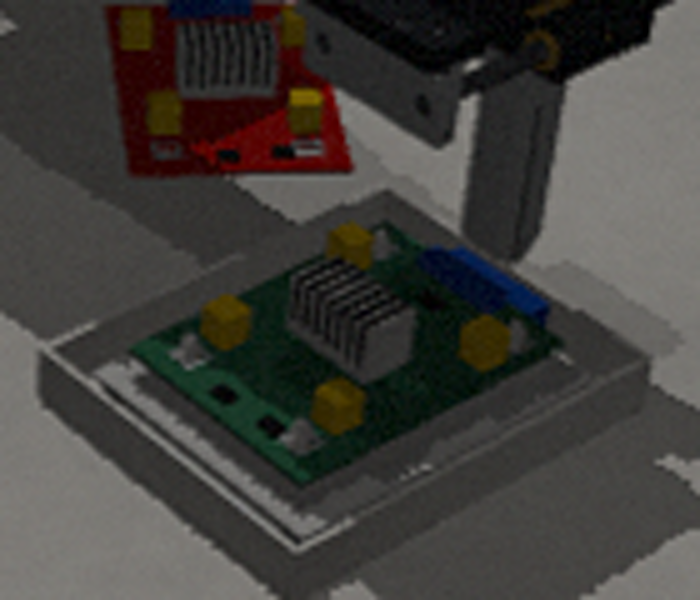

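```bash
python3 -m jog '[25,0,0,0,0,0, 50,0,0,0,0,0, 70,4,0,0,0,0, 76.3,15,0,0,0,0, 76.3,26,0,0,0,0, 76.3,28,0,0,0,0, 76.3,28,0,0,0,0]' >/dev/null; python3 -c "
from h import *
go(448.9,201.9,73,.328)
p=manip.camera('scene'); cv2.imwrite('pics/f1.png',cv2.resize(p['img'][130:250,310:450,::-1],None,fx=5,fy=5,interpolation=cv2.INTER_CUBIC))"
```

```text
t 27.3 pos [448.3 201.9  72.6] rot [-1.571e+00 -2.000e-03 -2.816e+00] gap 0.2 F [-0.6  0.5  0.5]
shift [-0.59 -0.42  0.22] turn [-0.   -0.13  0.11]
```

View pics/f1.png

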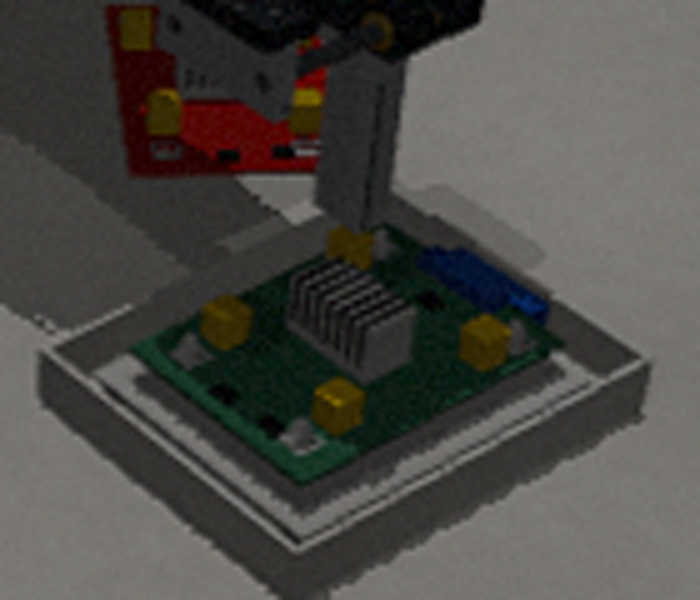

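```bash
python3 chk.py 15 r; python3 -m jog '[0,0.7,0,0,0,0, 0,0.7,0,0,0,0]'>/dev/null && python3 chk.py 15 && python3 -m jog '[0,0.7,0,0,0,0, 0,0.7,0,0,0,0]'>/dev/null && python3 chk.py 15 && python3 -m jog '[0,0.7,0,0,0,0, 0,0.7,0,0,0,0]'>/dev/null && python3 chk.py 15 && python3 -m jog '[0,0.7,0,0,0,0, 0,0.7,0,0,0,0]'>/dev/null && python3 chk.py 15 && python3 -m jog '[0,0.7,0,0,0,0, 0,0.7,0,0,0,0]'>/dev/null && python3 chk.py 15 && python3 -m jog '[0,0.5,0,0,0,0, 0,0.5,0,0,0,0]'>/dev/null && python3 chk.py 15 && python3 -m jog '[0,0.5,0,0,0,0, 0,0.5,0,0,0,0]'>/dev/null && python3 chk.py 15 && python3 -m jog '[0,0.5,0,0,0,0, 0,0.5,0,0,0,0]'>/dev/null && python3 chk.py 15 && python3 -m jog '[0,0.5,0,0,0,0, 0,0.5,0,0,0,0]'>/dev/null && python3 chk.py 15 && python3 -m jog '[0,0.5,0,0,0,0, 0,0.5,0,0,0,0]'>/dev/null && python3 chk.py 15 && python3 -m jog '[0,0.5,0,0,0,0, 0,0.5,0,0,0,0]'>/dev/null && python3 chk.py 15 && python3 -m jog '[0,0.5,0,0,0,0, 0,0.5,0,0,0,0]'>/dev/null && python3 chk.py 15
```

```text
z 73.20 Fz 0.2 peak 0.2 
  z 73.11 Fz -0.4 peak 0.2 
  z 72.39 Fz -0.5 peak 0.2 
  z 71.61 Fz -0.3 peak 0.2 
  z 70.86 Fz -0.0 peak 0.2 
  z 70.13 Fz 0.5 peak 0.5 
  z 69.66 Fz 0.5 peak 0.5 
  z 69.16 Fz 0.2 peak 0.5 
  z 68.67 Fz 0.5 peak 0.5 
  z 68.22 Fz 2.1 peak 2.1 
  z 67.77 Fz 1.5 peak 2.1 
  z 67.26 Fz 3.1 peak 3.1 
  z 66.76 Fz 4.5 peak 4.5
```

```bash
python3 -m jog '[0,0.5,0,0,0,0, 0,0.5,0,0,0,0]'>/dev/null && python3 chk.py 17 && python3 -m jog '[0,0.5,0,0,0,0, 0,0.5,0,0,0,0]'>/dev/null && python3 chk.py 17 && python3 -m jog '[0,0.4,0,0,0,0, 0,0.4,0,0,0,0]'>/dev/null && python3 chk.py 17 && python3 -m jog '[0,0.4,0,0,0,0, 0,0.4,0,0,0,0]'>/dev/null && python3 chk.py 17 && python3 -m jog '[0,0.4,0,0,0,0, 0,0.4,0,0,0,0]'>/dev/null && python3 chk.py 17 && python3 -m jog '[0,0.4,0,0,0,0, 0,0.4,0,0,0,0]'>/dev/null && python3 chk.py 17 && python3 -m jog '[0,0.4,0,0,0,0, 0,0.4,0,0,0,0]'>/dev/null && python3 chk.py 17 && python3 -m jog '[0,0.4,0,0,0,0, 0,0.4,0,0,0,0]'>/dev/null && python3 chk.py 17 && python3 -m jog '[0,0.4,0,0,0,0, 0,0.4,0,0,0,0]'>/dev/null && python3 chk.py 17 && python3 -m jog '[0,0.4,0,0,0,0, 0,0.4,0,0,0,0]'>/dev/null && python3 chk.py 17
```

```text
z 66.20 Fz 3.5 peak 4.5 
  z 65.67 Fz 4.7 peak 4.7 
  z 65.31 Fz 5.4 peak 5.4 
  z 64.94 Fz 6.6 peak 6.6 
  z 64.68 Fz 7.9 peak 7.9 
  z 64.49 Fz 11.4 peak 11.4 
  z 64.27 Fz 13.5 peak 13.5 
  z 64.14 Fz 18.5 peak 18.5 STOP
```

```bash
python3 -m jog '[0,-1.5,0,0,0,0, 0,-1.5,0,0,0,0]'>/dev/null; python3 chk.py 30 r; python3 -m jog '[0,-1.5,0,0,0,0, 0,-1.5,0,0,0,0]'>/dev/null; python3 chk.py 30 r; python3 -m jog '[0,-10,0,0,0,0, 0,-30,0,0,0,0, 0,-37,0,0,0,0, 0,-37,0,0,0,0]'>/dev/null; python3 - <<'E'
from look import *
nom=(496.3,180.7,29,.326)
go(538.4,156.3,75,.328)
P,o=look("f3",nom)
for n,(a,b,c,d,f) in {"scene":(130,250,310,450,5),"top":(165,265,150,260,5.4)}.items():
    cv2.imwrite(f"pics/f3z_{n}.png",cv2.resize(P[n][0][a:b,c:d,::-1],None,fx=f,fy=f,interpolation=cv2.INTER_CUBIC))
E
```

```text
z 65.17 Fz 5.2 peak 5.2 
  z 66.48 Fz 3.0 peak 3.0 
t 31.35 pos [449.2 202.2 105.2] rot [-1.571  0.004 -2.816] gap 0.7 F [ 0.   0.7 -0.8]
shift [-69.69  30.41  72.05] turn [-0.   -0.13 -0.2 ]
scene 1 1 [405.9 197.2] [406.4 198. ] 87
scene -1 1 [378.8 178.6] [379.9 178.5] 59
scene 1 -1 [376.6 209.7] [377.2 210.5] 87
scene -1 -1 [354.1 193.1] [354.6 194. ] 83
top 1 1 [184.  214.3] [183.6 215. ] 5
top -1 1 [193.1 244. ] [nan nan] 0
top 1 -1 [213.2 207.4] [213.2 207. ] 40
top -1 -1 [221.  232.2] [222.5 231.9] 21
```

View pics/f3z_scene.png

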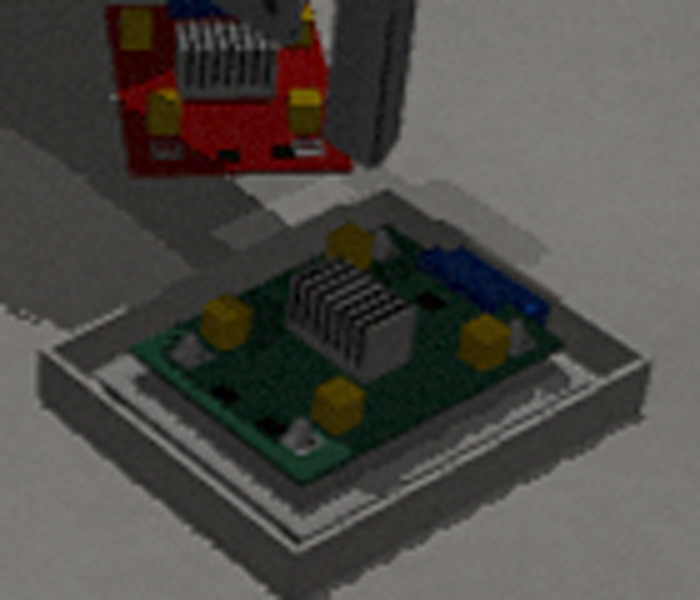

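```bash
python3 -m jog '[-25,0,26,0,0,0, -50,0,52,0,0,0, -64,0,66,0,0,0, -69.7,0,72,0,0,0, -69.7,8,72,0,0,0, -69.7,20,72,0,0,0, -69.7,31,72,0,0,0, -69.7,31,72,0,0,0, -69.7,31,72,0,0,0]' >/dev/null; python3 -c "
from h import *
go(538.4,156.3,73,.328)
p=manip.camera('scene'); cv2.imwrite('pics/g1.png',cv2.resize(p['img'][130:250,310:450,::-1],None,fx=5,fy=5,interpolation=cv2.INTER_CUBIC))"
```

```text
t 32.2 pos [536.2 156.5  71.3] rot [-1.571e+00 -2.000e-03 -2.815e+00] gap 0.3 F [ 0.4  0.4 -0.2]
shift [-1.98 -1.7   0.9 ] turn [ 0.02 -0.07  0.12]
```

View pics/g1.png

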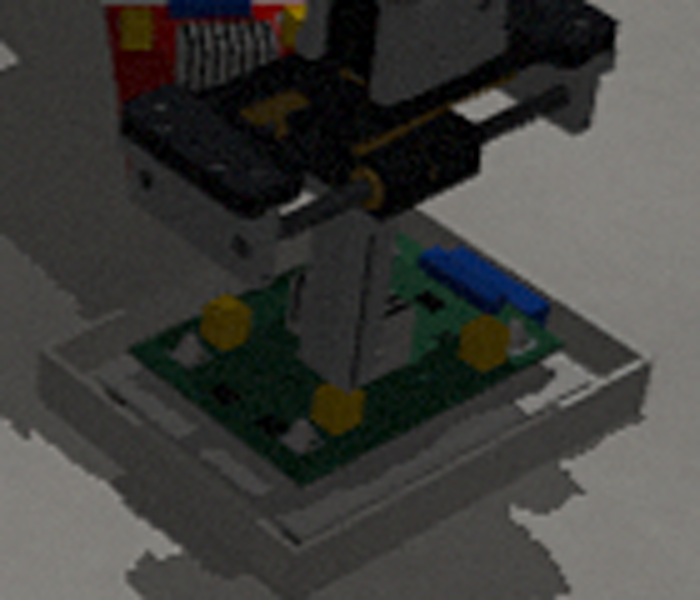

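```bash
python3 -m jog '[-0.3,0.7,0,0,0,0, -0.3,0.7,0,0,0,0]'; python3 chk.py 15 r; python3 -m jog '[0,0.8,0,0,0,0, 0,0.8,0,0,0,0]'>/dev/null && python3 chk.py 15 && python3 -m jog '[0,0.8,0,0,0,0, 0,0.8,0,0,0,0]'>/dev/null && python3 chk.py 15 && python3 -m jog '[0,0.8,0,0,0,0, 0,0.8,0,0,0,0]'>/dev/null && python3 chk.py 15 && python3 -m jog '[0,0.8,0,0,0,0, 0,0.8,0,0,0,0]'>/dev/null && python3 chk.py 15 && python3 -m jog '[0,0.8,0,0,0,0, 0,0.8,0,0,0,0]'>/dev/null && python3 chk.py 15 && python3 -m jog '[0,0.5,0,0,0,0, 0,0.5,0,0,0,0]'>/dev/null && python3 chk.py 15 && python3 -m jog '[0,0.5,0,0,0,0, 0,0.5,0,0,0,0]'>/dev/null && python3 chk.py 15 && python3 -m jog '[0,0.5,0,0,0,0, 0,0.5,0,0,0,0]'>/dev/null && python3 chk.py 15 && python3 -m jog '[0,0.5,0,0,0,0, 0,0.5,0,0,0,0]'>/dev/null && python3 chk.py 15 && python3 -m jog '[0,0.5,0,0,0,0, 0,0.5,0,0,0,0]'>/dev/null && python3 chk.py 15 && python3 -m jog '[0,0.5,0,0,0,0, 0,0.5,0,0,0,0]'>/dev/null && python3 chk.py 15 && python3 -m jog '[0,0.5,0,0,0,0, 0,0.5,0,0,0,0]'>/dev/null && python3 chk.py 15
```

```text
clock: 32.42
eef_pos: [537.7, 156.4, 72.1]
eef_rot: [-1.571, 0.001, -2.816]
wrist_force: [-0.2, 0.4, 0.1]
finger_gap: 0.5
  z 72.06 Fz 0.1 peak 0.1 
  z 70.97 Fz -0.8 peak 0.1 
  z 69.97 Fz 0.2 peak 0.2 
  z 69.08 Fz -0.5 peak 0.2 
  z 68.29 Fz -0.8 peak 0.2 
  z 67.58 Fz 1.1 peak 1.1 
  z 67.19 Fz 2.2 peak 2.2 
  z 66.69 Fz 2.5 peak 2.5 
  z 66.19 Fz 3.4 peak 3.4 
  z 65.70 Fz 4.5 peak 4.5 
  z 65.22 Fz 5.8 peak 5.8 
  z 64.81 Fz 6.2 peak 6.2 
  z 64.62 Fz 9.3 peak 9.3
```

```bash
python3 -m jog '[0,0.4,0,0,0,0, 0,0.4,0,0,0,0]'>/dev/null && python3 chk.py 16 && python3 -m jog '[0,0.4,0,0,0,0, 0,0.4,0,0,0,0]'>/dev/null && python3 chk.py 16 && python3 -m jog '[0,0.4,0,0,0,0, 0,0.4,0,0,0,0]'>/dev/null && python3 chk.py 16 && python3 -m jog '[0,0.4,0,0,0,0, 0,0.4,0,0,0,0]'>/dev/null && python3 chk.py 16 && python3 -m jog '[0,0.4,0,0,0,0, 0,0.4,0,0,0,0]'>/dev/null && python3 chk.py 16
```

```text
z 64.43 Fz 11.8 peak 11.8 
  z 64.24 Fz 14.6 peak 14.6 
  z 64.14 Fz 17.8 peak 17.8 STOP
```

```bash
python3 -m jog '[0,-2,0,0,0,0, 0,-2,0,0,0,0]'>/dev/null; python3 chk.py 30 r; python3 -m jog '[0,-10,0,0,0,0, 0,-25,0,0,0,0, 0,-25,0,0,0,0, 20,-25,0,0,0,0, 45,-25,0,0,0,0, 60,-25,0,0,0,0, 63.5,-25,0,0,0,0, 63.5,-25,0,0,0,0, 63.5,-25,0,0,0,0]'>/dev/null; python3 - <<'E'
from look import *
nom=(496.3,180.7,29,.326)
go(477.8,135.7,71,.328)
P,o=look("g3",nom)
E
```

```text
z 65.44 Fz 5.5 peak 5.5 
t 35.83 pos [478.2 136.   90.1] rot [-1.571e+00  1.000e-03 -2.816e+00] gap 0.3 F [ 0.4  1.2 -0.4]
shift [ 0.55 19.07  0.17] turn [-0.   -0.13 -0.05]
scene 1 1 [405.9 197.2] [406.4 197.8] 90
scene -1 1 [378.8 178.6] [379.7 178.5] 62
scene 1 -1 [376.6 209.7] [377.1 210.4] 91
scene -1 -1 [354.1 193.1] [354.6 193.9] 81
top 1 1 [184.  214.3] [nan nan] 0
top -1 1 [193.1 244. ] [nan nan] 3
top 1 -1 [213.2 207.4] [217.5 199.9] 8
top -1 -1 [221.  232.2] [218.1 236.7] 12
```

```bash
python3 -m jog '[0.3,7,0,0,0,0, 0.3,14,0,0,0,0, 0.3,19,0,0,0,0, 0.3,20,0,0,0,0, 0.3,20,0,0,0,0]' >/dev/null; python3 chk.py 15 r &&  python3 -m jog '[0,0.8,0,0,0,0, 0,0.8,0,0,0,0]'>/dev/null && python3 chk.py 15 && python3 -m jog '[0,0.8,0,0,0,0, 0,0.8,0,0,0,0]'>/dev/null && python3 chk.py 15 && python3 -m jog '[0,0.8,0,0,0,0, 0,0.8,0,0,0,0]'>/dev/null && python3 chk.py 15 && python3 -m jog '[0,0.5,0,0,0,0, 0,0.5,0,0,0,0]'>/dev/null && python3 chk.py 15 && python3 -m jog '[0,0.5,0,0,0,0, 0,0.5,0,0,0,0]'>/dev/null && python3 chk.py 15 && python3 -m jog '[0,0.5,0,0,0,0, 0,0.5,0,0,0,0]'>/dev/null && python3 chk.py 15 && python3 -m jog '[0,0.5,0,0,0,0, 0,0.5,0,0,0,0]'>/dev/null && python3 chk.py 15 && python3 -m jog '[0,0.5,0,0,0,0, 0,0.5,0,0,0,0]'>/dev/null && python3 chk.py 15 && python3 -m jog '[0,0.5,0,0,0,0, 0,0.5,0,0,0,0]'>/dev/null && python3 chk.py 15 && python3 -m jog '[0,0.5,0,0,0,0, 0,0.5,0,0,0,0]'>/dev/null && python3 chk.py 15
```

```text
z 69.22 Fz 0.6 peak 0.6 
  z 69.19 Fz -0.8 peak 0.6 
  z 68.41 Fz 0.7 peak 0.7 
  z 67.58 Fz 0.2 peak 0.7 
  z 67.12 Fz 3.0 peak 3.0 
  z 66.57 Fz 3.2 peak 3.2 
  z 66.08 Fz 3.4 peak 3.4 
  z 65.61 Fz 4.3 peak 4.3 
  z 65.14 Fz 6.0 peak 6.0 
  z 64.76 Fz 7.4 peak 7.4 
  z 64.51 Fz 11.6 peak 11.6
```

```bash
python3 -m jog '[0,-2,0,0,0,0, 0,-10,0,0,0,0, 0,-30,0,0,0,0, 0,-50,0,0,0,0, 0,-60,0,0,0,0, 30,-65,0,0,0,0, 60,-65,0,0,0,0, 95,-65,0,0,0,0, 130,-65,0,0,0,0, 150,-65,0,0,0,0]'>/dev/null;  python3 -m jog '[0,0,30,0,0,0, 0,0,60,0,0,0, 0,0,80,0,0,0, 0,0,80,0,0,0, 0,0,80,0,0,0, 0,0,80,0,0,0]'; python3 - <<'E'
from look import *
nom=(496.3,180.7,27,.326)
P,o=look("h1",nom)
for u in(("scene",),("top",),("top","scene")): fit(P,o,nom,u)
fit(P,o,nom,freez=True)
# independent corner heights from scene+top (xy free per block)
for k in range(4):
    ob=[q for q in o if (q[1],q[2])==SG[k]]
    def f(v): return np.concatenate([boxcent(P[n][1],(0,0),7,7,3,19,(v[0],v[1],v[2],.328))-c for n,_,_,c,_ in ob])
    s=least_squares(f,[496,180,28],diff_step=1e-3); print("abcd"[k],s.x.round(2),s.fun.round(2))
for n,(a,b,c,d,f) in {"scene":(130,250,310,450,5),"top":(165,265,150,260,5.4)}.items():
    cv2.imwrite(f"pics/h1z_{n}.png",cv2.resize(P[n][0][a:b,c:d,::-1],None,fx=f,fy=f,interpolation=cv2.INTER_CUBIC))
E
```

```text
clock: 39.35
eef_pos: [360.3, 12.3, 128.8]
eef_rot: [-1.571, -0.001, -2.816]
wrist_force: [-0.4, -0.1, -0.2]
finger_gap: 0.5
scene 1 1 [405.8 198. ] [406.4 197.8] 89
scene -1 1 [378.7 179.4] [379.7 178.1] 60
scene 1 -1 [376.5 210.5] [377.2 210.3] 92
scene -1 -1 [354.  193.9] [354.6 193.6] 82
top 1 1 [184.2 214.5] [184.1 214.9] 41
top -1 1 [193.2 244.1] [193.1 244. ] 43
top 1 -1 [213.3 207.6] [213.  207.5] 44
top -1 -1 [221.1 232.3] [221.  232.2] 42
('scene',) 3 [4.96045e+02 1.82099e+02 3.26000e-01] [-0.03 -0.03 -0.04 -0.01  0.08  0.04]
('top',) 4 [4.96211e+02 1.81040e+02 3.32000e-01] [-0.17 -0.27  0.11  0.18  0.04  0.03 -0.    0.02]
('top', 'scene') 7 [4.96237e+02 1.81500e+02 3.33000e-01] [-0.26 -0.02 -0.13  0.14 -0.17  0.25 -0.36 -0.27 -0.07  0.17 -0.15  0.01
 -0.19  0.  ]
('scene', 'top') 7 [4.96345e+02 1.81410e+02 3.32000e-01 2.73400e+01] [-0.25 -0.1  -0.15  0.04 -0.18  0.15 -0.34 -0.35 -0.07  0.11 -0.12 -0.05
 -0.17 -0.05]
a [520.16 228.    26.63] [-0.31  0.05 -0.36 -0.15]
b [449.17 203.42  30.24] [-0.4   0.06 -0.45 -0.18]
c [538.34 157.85  27.4 ] [-0.12  0.02 -0.15 -0.06]
d [477.84 136.94  27.69] [-0.16  0.02 -0.19 -0.07]
```

View pics/h1z_scene.png

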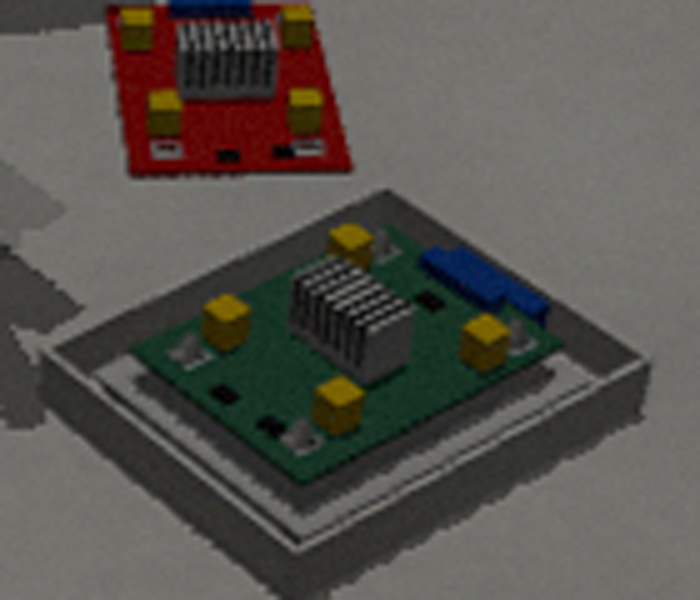

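View pics/h1z_top.png

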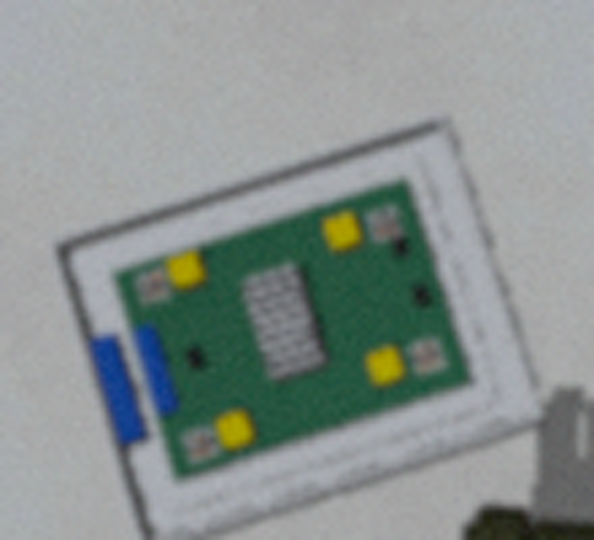

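View pics/h1_top.png

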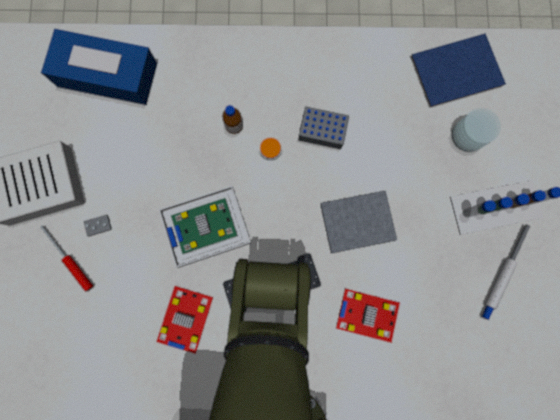

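```bash
python3 - <<'E'
import cv2,numpy as np
A=cv2.imread("pics/c1_scene.png",0).astype(np.float32);B=cv2.imread("pics/h1_scene.png",0).astype(np.float32)
def sub(a,u,v,r=6): return a[int(v)-r:int(v)+r+1,int(u)-r:int(u)+r+1]
for n,(u,v) in dict(a=(406,195),b=(379,174),c=(377,208),d=(354,191)).items():
    t=cv2.resize(sub(A,u,v),None,fx=8,fy=8,interpolation=cv2.INTER_CUBIC); s=cv2.resize(sub(B,u,v,12),None,fx=8,fy=8,interpolation=cv2.INTER_CUBIC)
    m=cv2.matchTemplate(s,t,cv2.TM_CCOEFF_NORMED); _,q,_,l=cv2.minMaxLoc(m); print(n,(np.array(l)/8-6).round(2),round(q,3))
E
```

```text
a [0.12 2.5 ] 0.967
b [-2.    1.12] 0.781
c [0.25 2.5 ] 0.973
d [0.25 2.38] 0.959
```

b's image check is unclear (heat sink and changed background), so I re-touch b lightly.

```bash
python3 -c "
from h import *
go(448.9,201.9,100,.328)"
```

```text
t 39.45 pos [360.4  12.6 128.9] rot [-1.571 -0.    -2.815] gap 0.5 F [ 0.6 -0.5  0.5]
shift [-144.58   28.92 -150.89] turn [ 0.01 -0.07  0.01]
```

```bash
python3 -m jog '[-25,0,-26,0,0,0, -52,0,-54,0,0,0, -80,0,-84,0,0,0, -108,0,-113,0,0,0, -130,0,-136,0,0,0, -141,0,-147,0,0,0, -144.6,10,-150.9,0,0,0, -144.6,29,-150.9,0,0,0, -144.6,29,-150.9,0,0,0, -144.6,29,-150.9,0,0,0]'>/dev/null; python3 -c "
from h import *
go(448.9,201.9,70.5,.328)"
```

```text
t 40.28 pos [448.4 200.7  99.2] rot [-1.571 -0.003 -2.816] gap 0.6 F [ 0.1 -0.6  0.5]
shift [-0.98 28.66 -0.97] turn [-0.01 -0.12  0.15]
```

```bash
python3 -m jog '[0,10,0,0,0,0, 0,20,0,0,0,0, 0,27,0,0,0,0, 0,28.5,0,0,0,0, 0,28.5,0,0,0,0, 0,28.5,0,0,0,0]'; python3 chk.py 15 r && python3 -m jog '[0,0.8,0,0,0,0, 0,0.8,0,0,0,0]'>/dev/null && python3 chk.py 15 && python3 -m jog '[0,0.8,0,0,0,0, 0,0.8,0,0,0,0]'>/dev/null && python3 chk.py 15 && python3 -m jog '[0,0.5,0,0,0,0, 0,0.5,0,0,0,0]'>/dev/null && python3 chk.py 15 && python3 -m jog '[0,0.5,0,0,0,0, 0,0.5,0,0,0,0]'>/dev/null && python3 chk.py 15 && python3 -m jog '[0,0.5,0,0,0,0, 0,0.5,0,0,0,0]'>/dev/null && python3 chk.py 15 && python3 -m jog '[0,0.5,0,0,0,0, 0,0.5,0,0,0,0]'>/dev/null && python3 chk.py 15 && python3 -m jog '[0,0.5,0,0,0,0, 0,0.5,0,0,0,0]'>/dev/null && python3 chk.py 15 && python3 -m jog '[0,0.5,0,0,0,0, 0,0.5,0,0,0,0]'>/dev/null && python3 chk.py 15 && python3 -m jog '[0,0.5,0,0,0,0, 0,0.5,0,0,0,0]'>/dev/null && python3 chk.py 15
```

```text
clock: 40.78
eef_pos: [449.5, 201.1, 71.6]
eef_rot: [-1.571, 0.0, -2.816]
wrist_force: [-0.1, 0.4, 0.5]
finger_gap: 0.5
  z 71.64 Fz 0.5 peak 0.5 
  z 70.95 Fz 0.9 peak 0.9 
  z 69.97 Fz -0.1 peak 0.9 
  z 69.40 Fz -0.5 peak 0.9 
  z 68.88 Fz 1.0 peak 1.0 
  z 68.34 Fz 1.1 peak 1.1 
  z 67.90 Fz 0.2 peak 1.1 
  z 67.45 Fz 0.1 peak 1.1 
  z 66.97 Fz 2.5 peak 2.5 
  z 66.47 Fz 2.9 peak 2.9
```

```bash
python3 -m jog '[0,-2,0,0,0,0, 0,-10,0,0,0,0, 0,-30,0,0,0,0, 0,-50,0,0,0,0, 0,-60,0,0,0,0, 30,-65,0,0,0,0, 60,-65,0,0,0,0, 95,-65,0,0,0,0, 120,-65,0,0,0,0, 120,-65,0,0,0,0]'>/dev/null;  python3 -m jog '[0,0,0,0,0,0, 0,0,0,0,0,0, 0,0,0,0,0,0]'; python3 - <<'E'
from look import *
nom=(496.3,180.7,27,.326)
P,o=look("i1",nom)
fit(P,o,nom,("scene",)); print(manip.read_state()["clock"])
print(manip.sign_off())
cv2.imwrite("pics/fin.png",P["scene"][0][:,:,::-1])
E
```

```text
clock: 43.37
eef_pos: [336.5, 163.0, 131.6]
eef_rot: [-1.571, 0.0, -2.816]
wrist_force: [-0.3, -0.5, -0.0]
finger_gap: 0.3
scene 1 1 [405.8 198. ] [406.4 197.8] 89
scene -1 1 [378.7 179.4] [379.7 178.2] 62
scene 1 -1 [376.5 210.5] [377.2 210.3] 93
scene -1 -1 [354.  193.9] [354.6 193.7] 86
top 1 1 [184.2 214.5] [184.  214.7] 41
top -1 1 [193.2 244.1] [193.1 244. ] 43
top 1 -1 [213.3 207.6] [213.  207.5] 44
top -1 -1 [221.1 232.3] [221.  232.2] 42
('scene',) 3 [4.96147e+02 1.82041e+02 3.27000e-01] [-0.03 -0.01 -0.01  0.03  0.04 -0.01]
43.4667
the job is handed in; nothing more can be done
None
```

View pics/fin.png

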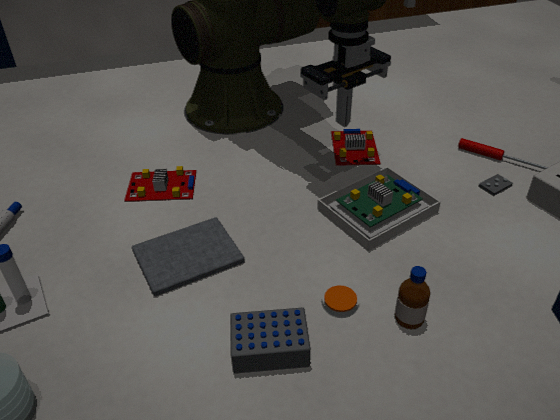

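I picked the green board off the pad by its heat sink and set it on the four posts with its connector at the blue socket. I then pressed it down beside each corner (order d, a, b, c) and let go. The job was handed in at 43.5 s, with the arm clear and the dish, bottle and tip box apparently unmoved in the last picture.

**Pressing forces:** the highest readings were about 21 N at d, 17.5 N at a, 18.5 N at b and 17.8 N at c. The force on the shoulders is not measured separately. I expect it stayed below 20 N because the feet and barbs carry part of the push.

**What agreed:**
- **Touch:** b, c and d met the fingertips at nearly the same height (about 67.5 mm), and at full push all four reached nearly the same depth. I did not touch a again after its click.
- **Height:** a, c and d each sank about 6 mm compared with the loose board in the scene picture, as expected for clicking home.
- **Position:** the final picture puts the board about 1 mm from the posts' position.

**What was unclear or disagreed:**
- **Clicks:** only a gave a clear click (two force drops). d showed a weaker one. b and c showed none; they seem to have been dragged home along with the others.
- **Corner b:** its height in the picture came out about 3 mm too high, probably because the heat sink hides part of its block, and an image comparison with the loose board failed there. So I touched b again lightly, and it matched the other corners.
- **Height offset:** all contact heights were about 2.5 mm below the nominal values, both before and after pressing, so I relied on height differences.

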